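Open the bench clamp and hold the cast lever level over it

TASK

Turn the bench clamp's handwheel clockwise, re-gripping as needed, until the pointer rib on the wheel lines up with the index rib on the clamp base, so that the jaws stand open. Then pick up the cast lever by its balance point on the slim arm and hold it level and still about 50 mm above the jaws, its thick hub centred over the gap between them and its arm running along the gap, either way round. Finish while holding it there, touching nothing else with it, without lowering or releasing it, and leave the other things on the bench where they are.

Things in the scene. Friction and masses are not known exactly. Their poses are not given: they have to be found in the camera images.
- clamp_seat (a point): Fixed bench clamp: grey base 100 x 240 mm, 20 mm thick, two upright steel jaws (70 mm long, 14 thick) and a handwheel. This point is midway between the jaws at their tops, 60 mm above the bench. x axis along the gap, y across it, z up; the wheel's axis lies 130 mm along -y. The gap is 28 mm with the wheel at 0 and 62 mm at the index, centred on this point.
- wheel_centre (a point): On the handwheel's upright axis, half-way up its rim, 58 mm above the bench; axes as the clamp's. The wheel: black knurled disc, 56 mm diameter, rim 45 to 71 mm above the bench, on a 34 mm spindle; free beside and under the rim (base top at 20 mm). A steel pointer rib lies radially on the wheel; the index rib is a steel bar on the base just outside the wheel, on the clamp's -x side.
- wheel (a joint): Handwheel angle in rad, growing clockwise from above; starts at 0 to 0.6. At 2.6 its pointer rib lines up with the index rib; stops at 0 and 4.6. It turns with light friction (0.06 N m) and stays where left; clockwise spreads the jaws, 6.5 mm per rad each.
- lever_balance (a point): Loose cast lever of plain pale metal, 0.4 to 0.7 kg: thick round hub (46 mm diameter), slim arm (14 x 14 mm, 22 to 36 mm above the lever's underside), thin round foot (20 mm diameter); hub and foot 40 mm high. This is the balance point, centre of the arm's section, 29 mm above the underside. x axis along the arm from hub to foot: hub axis at -50 mm, foot axis at +130 mm; z up.
- lever_hub (a point): Centre of the underside of the lever's thick hub (on the hub's axis, 29 mm below and 50 mm along -x from the balance point); axes as the lever's.
- tweezers: Bystander: steel forceps lying flat, 130 x 16 x 9 mm; origin under its centre.
- tape_roll: Bystander: roll of paper tape lying flat, 54 mm across, 18 mm high; origin under its centre.
- oil_bottle: Bystander: small brown bottle with a black dropper cap, 31 mm across, 76 mm high; origin under its centre.
- dropper: Bystander: white squeeze dropper bottle, 25 mm across, 88 mm high; origin under its centre.
- timer: Bystander: white timer with three round buttons, 56 x 70 x 20 mm; origin under its centre.
- stain_bottle: Bystander: square pale bottle with white screw cap, 42 x 42 x 104 mm; origin under its centre.

How it is judged:
By the outcome, as a careful person would: the job done as asked, in the order asked, and still so for the second after the job is handed in, while the arm keeps its last pose, push and grip.
It also fails if it takes over 48 s, if anything falls off the work surface, if the arm or the gripper's body presses on something with over 40 N, if the wrist force passes 120 N, or if a joint passes its speed limit or range.

ROBOT

A 7-joint arm with a two-finger parallel gripper is mounted at the origin on a cart in front of the work surface, level with it; the furniture and walls round the work are solid. World frame = base frame: x ahead of the robot, y to its left, z up, the work surface at z = 0. Lengths are in mm, angles in degrees, forces in N, time in s.
With the tool pointing down it reaches from about 425 to 825 mm from the base axis. Payload 3.6 kg.
Tool frame: the origin (TCP) lies on the mounting face of the last link; the fingertips stand 186 mm ahead of it and the grasp point (between the pads) lies 167 mm ahead of it (arm.grip_point_offset is the distance from the TCP to the grasp point, in mm); z points along the fingers, x is the direction in which the jaws open and shut, and the axes are right-handed (so a half turn about z gives the same grasp; the last joint's range is limited). The gripper opens to 93 mm and grips with 3 to 60 N. Pads are 15 mm wide; open, the fingers measure 128 mm over their backs; the gripper's body (75 mm by 188 mm) begins 65 mm behind the grasp point.
Start: joints at [68.153, 35.231, -0.722, 81.555, 0.464, 63.22, -2.315], TCP at [225.819, -609.493, 404.74] pointing down, gripper open.
Joint ranges: [-178.69, 178.69], [-17.37, 117.87], [-77.05, 75.6], [15.02, 138.74], [-78.02, 258.01], [0.78, 113.62], [-162.83, 162.83]. Speed limits (degrees/s): [159.86, 159.86, 180, 180, 180, 180, 180].

INTERFACE

Orientations are given as [roll, pitch, yaw] about the fixed x, y, z axes, in that order (R = Rz(yaw) Ry(pitch) Rx(roll)).
In Python, from station import arm, imaging gives the robot as it stands. The module is installed in compiled form; this text tells all that it offers.
- The arm moves only by the tool jog_arm, never from a script. Its argument "targets" is a list of rows, each an object with "dr": the turn, a rotation vector about the tool's x, y, z in rad, a list of three; "travel": the shift along the tool's x, y, z in mm, a list of three; "claw": the opening, from -1 (shut) to 1 (fully open). In form: [{"dr": [rx, ry, rz], "travel": [tx, ty, tz], "claw": claw}, ...]. A call has 1 to 5 rows; each row is the pose to reach, as a shift and turn from the pose commanded when the call began, along the tool's axes at that moment; what a row does not reach only later rows make up. A row lasts 1/8 s, in which the tool goes at most 62.5 mm and 10.7 degrees, less where a joint would pass 70% of its speed; a pose out of reach is approached as far as the arm can. A call with a gripper value outside its range is refused whole. The fingers move at their own pace and stop on an object; "squeeze" is the grip in N (left out, the last holds). Time passes only in rows, so rows that repeat a pose let the fingers close. It gives the time, the measured TCP pose, the force and the opening at its end, in the units of the state.
- arm.read_state(): the state, without advancing time (a new reading comes with each control period).
- imaging.get_image(name): name is "side" or "top"; returns the picture (400x640x3 uint8, red, green, blue); there is no depth.
- imaging.get_calibration(name): a dict with "fx", "fy", "cx", "cy" (pixels), "xyz" and "orientation" of the camera in the world. Camera axes: x right, y down, z forward; pixel columns grow to the right and rows downward; lengths in mm; the calibration is good to about 2 mm. A picture is of the moment at which its call begins. get_calibration takes no time and is no camera call.
- arm.close_job(): hands the job in, once; it reports no verdict.
Trained networks look in the newest picture that a camera, given by its name, has taken for a name from the list of things; names that differ only in an ending like _2 or _b are one class to them, and where a whole thing is asked for, a point or a joint stands for the part that bears it (a point fixed in the world has none). Each returns a list of dicts, best first, with "p" (0 to 1); they miss things now and then, are a little off and sometimes report something else, mostly with a low value. They report only what shows in the picture. A call takes as long as a camera call.
- imaging.masks_of(name, camera): "region" (400x640 bool, what is visible of it) and "centre" ([row, column] in pixels, amid what is visible of it).
The state is a dict: "time_s": time; "joint_positions": joint angles; "joint_velocities": joint speeds; "joint_torque": joint torques, N m; "eef_pos": TCP position; "orientation": TCP orientation; "ft_force": force on the tool from outside, world axes, zero at the start; "wrist_torque": the same for the moment, N m; "width": finger opening in mm.
Only numpy, scipy, OpenCV 4.12 (cv2) and the standard library are available. Lean on these libraries where they do the work, as an engineer would, in place of code of your own. Each camera call takes 0.05 s, during which the arm holds its last target.

## Working session

There is one attempt and no reset: what is moved stays moved. The work goes in short steps, Python scripts to look and compute and a tool call to move; the robot and the scene stay as the last step left them, time stands still between calls to the robot, and variables do not carry over. Pictures are saved under pics/ and viewed, and the job is handed in when it is done.

Besides the shell and the picture viewer there is one more tool, called by a JSON object that holds its "api" and its "payload". jog_arm: Moves the arm, as the interface text tells. Its arguments: {"type":"object","properties":{"targets":{"type":"array","items":{"type":"object","properties":{"dr":{"type":"array","items":{"type":"number"}},"travel":{"type":"array","items":{"type":"number"}},"claw":{"type":"number"}}}},"squeeze":{"type":"number"}},"required":["targets"]}

```bash
mkdir -p pics; python3 - <<'E'
from station import arm, imaging
import cv2
s=arm.read_state(); print(s)
for n in("side","top"):
    print(n,imaging.get_calibration(n))
    cv2.imwrite(f"pics/{n}0.png",imaging.get_image(n)[:,:,::-1])
E
```

```text
{'time_s': 0.0, 'joint_positions': array([68.1511706 , 35.28818933, -0.72330338, 81.64008914,  0.4638781 ,
       63.22027432, -2.31476471]), 'joint_velocities': array([-0.0693741 , -0.06614277,  0.08290818, -0.04478658,  0.0988216 ,
        0.08240909, -0.04257182]), 'joint_torque': array([ 2.13996526e-05, -4.58936584e+01,  2.08987906e-01, -1.65745604e+01,
       -6.10718527e-02,  2.05207465e-02,  2.32735765e-04]), 'eef_pos': array([ 225.74024808, -609.20226703,  403.59971147]), 'orientation': array([ 1.79998361e+02,  1.45678849e-01, -6.96654590e+01]), 'ft_force': array([-0.47367997, -0.15306952, -0.0108785 ]), 'wrist_torque': array([-0.00440175,  0.02265762, -0.01339586]), 'width': 93.02997580169955}
side {'fx': 418.90565992961695, 'fy': 418.90565992961695, 'cx': 317.11583768932894, 'cy': 204.47101269233826, 'xyz': array([ 938.83321329, -627.10600315, 1194.77267767]), 'orientation': array([-147.15379182,    0.68358485,   32.52749819])}
top {'fx': 479.2857011132699, 'fy': 479.2857011132699, 'cx': 312.97506756381296, 'cy': 199.55825310746104, 'xyz': array([-548.15786641, -371.48906741, 1543.05587692]), 'orientation': array([-142.85223322,   -0.95404619,  -71.34561871])}
```

View pics/side0.png

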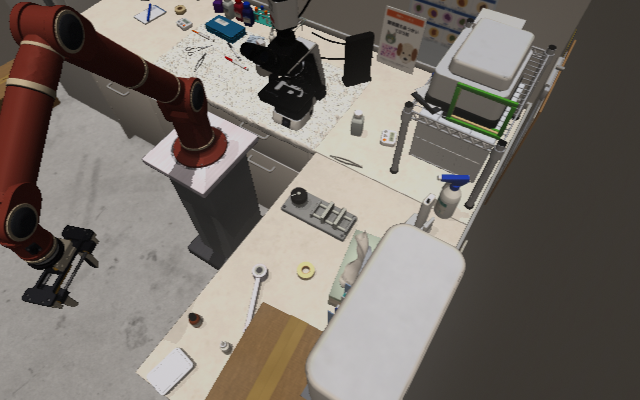

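View pics/top0.png

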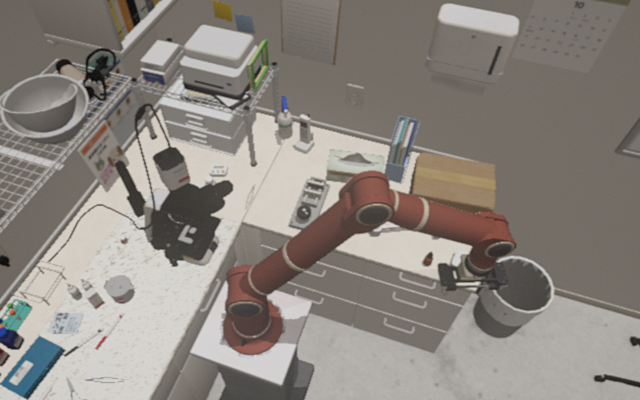

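The side view shows the clamp at about (320,213) with its wheel at (298,195). The lever's hub is at (260,270) and its foot at (248,325). In the top view the clamp is at (310,203), and the arm partly hides the lever.

```bash
cat > h.py <<'E'
import numpy as np, cv2
from scipy.spatial.transform import Rotation as R
from station import arm, imaging
def cal(n):
    c=imaging.get_calibration(n); return c, R.from_euler('xyz',c['orientation'],degrees=True).as_matrix()
def ray2z(n,u,v,z):
    c,M=cal(n); d=M@np.array([(u-c['cx'])/c['fx'],(v-c['cy'])/c['fy'],1]); return c['xyz']+d*(z-c['xyz'][2])/d[2]
def proj(n,P):
    c,M=cal(n); p=(np.atleast_2d(P)-c['xyz'])@M; return np.c_[c['fx']*p[:,0]/p[:,2]+c['cx'],c['fy']*p[:,1]/p[:,2]+c['cy']]
def crop(n,im,u0,v0,u1,v1,k,f):
    cv2.imwrite(f,cv2.resize(im[v0:v1,u0:u1,::-1],None,fx=k,fy=k,interpolation=cv2.INTER_CUBIC))
E
python3 - <<'E'
from h import *
im=imaging.get_image("side")
crop("side",im,270,175,370,250,8,"pics/clamp0.png")
crop("side",im,180,250,320,355,5,"pics/lev0.png")
it=imaging.get_image("top")
crop("top",it,280,165,340,240,8,"pics/clampt0.png")
for nm in ["lever_balance","lever_hub","wheel","wheel_centre","clamp_seat","tweezers","tape_roll","oil_bottle","dropper","timer","stain_bottle"]:
  for c in("side","top"):
    try:
      r=imaging.masks_of(nm,c)[:2]
      for q in r:
        v,u=q['centre']; ys,xs=np.nonzero(q['region']); print(nm,c,round(q['p'],2),np.round([u,v],1),xs.min(),xs.max(),ys.min(),ys.max(),len(xs),ray2z(c,u,v,20).round())
    except Exception as e: print(nm,c,e)
E
```

```text
lever_balance side 0.62 [255.8 280.6] 243 268 264 330 487 [ 510. -321.   20.]
lever_hub side 0.98 [256.3 280.9] 243 268 263 330 504 [ 511. -321.   20.]
lever_hub top 0.69 [380.4 228. ] 370 397 224 236 146 [ 510. -314.   20.]
wheel side 0.72 [298.6 195.4] 290 308 187 204 271 [446.   2.  20.]
wheel top 0.68 [302.6 209.9] 297 308 207 217 108 [492.  -4.  20.]
wheel top 0.19 [426.3 258.8] 423 432 252 265 112 [ 433. -505.   20.]
wheel_centre side 0.61 [325.4 214.4] 283 356 188 240 1968 [563. -13.  20.]
wheel_centre top 0.67 [307.2 202.7] 289 328 178 228 1199 [531. -10.  20.]
wheel_centre top 0.64 [206.6 181.5] 204 215 176 184 78 [497. 413.  20.]
clamp_seat side 0.72 [318.5 213. ] 282 357 188 240 1990 [541. -21.  20.]
clamp_seat side 0.35 [255.5 282.3] 243 268 263 332 505 [ 512. -326.   20.]
clamp_seat top 0.89 [310.7 202.9] 288 329 177 229 1272 [535. -23.  20.]
tweezers side 0.56 [252.2 284.3] 244 268 263 330 496 [ 508. -336.   20.]
tape_roll side 0.79 [307.  272.7] 297 314 262 279 239 [ 625. -218.   20.]
oil_bottle side 0.57 [298.9 195.1] 291 307 188 203 216 [447.   4.  20.]
oil_bottle side 0.49 [195.4 316.5] 189 202 313 327 160 [ 429. -501.   20.]
oil_bottle top 0.43 [425.6 260.7] 422 432 252 265 116 [ 424. -504.   20.]
timer side 0.71 [389.6 137.5] 380 396 129 146 251 [588. 397.  20.]
timer top 0.57 [215.5 169.1] 209 226 163 176 208 [569. 408.  20.]
stain_bottle side 0.53 [358.3 125.1] 351 364 110 136 287 [459. 390.  20.]
```

View pics/clamp0.png

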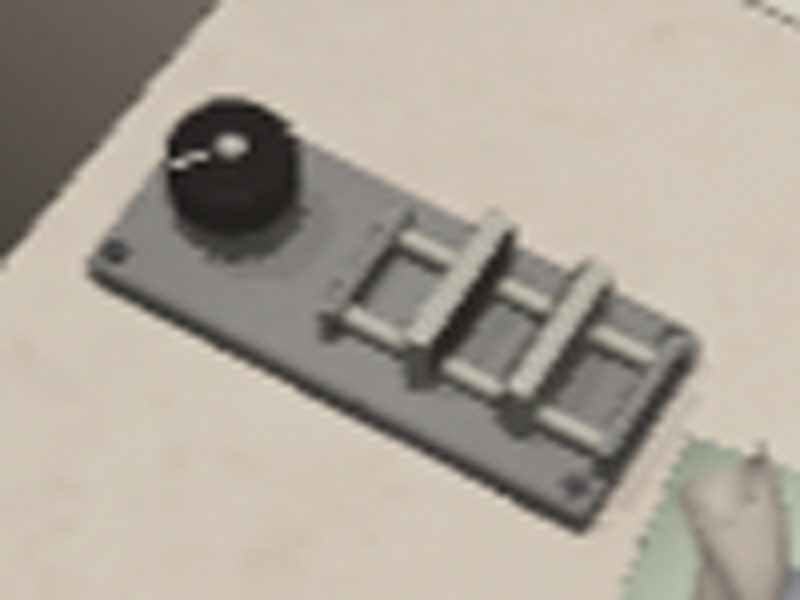

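View pics/lev0.png

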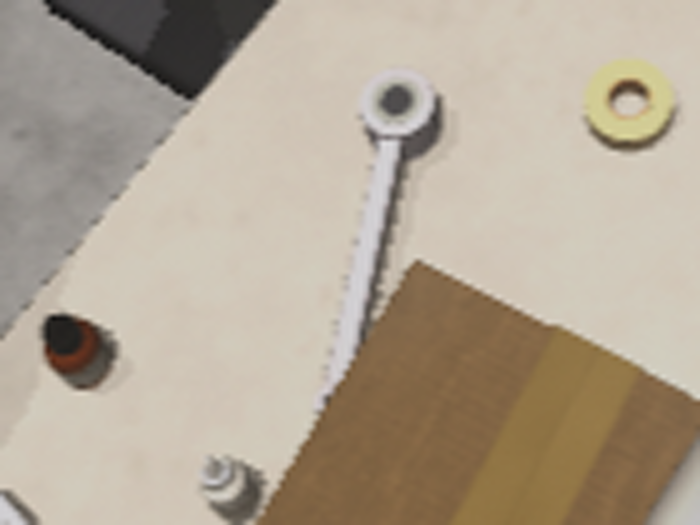

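View pics/clampt0.png

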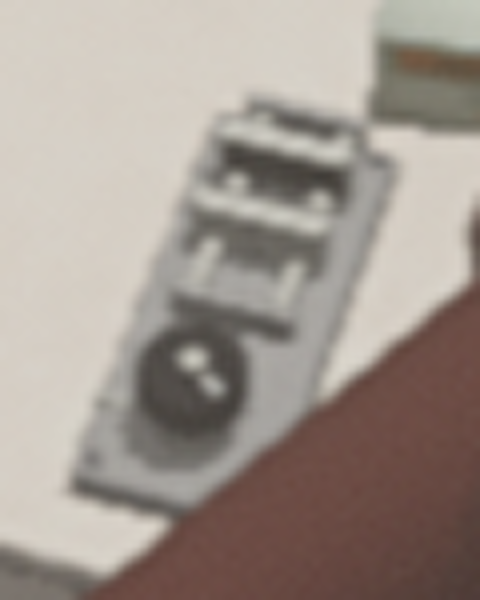

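The pointer currently faces roughly +x. The index mark is at about (293,215) in the top view, on the -x side. Next I fit the poses with point sets.

```bash
cat > fit.py <<'E'
from h import *
from scipy.optimize import least_squares
S=lambda x,y,k=8,u0=270,v0=175:np.array([u0+(x+.5)/k-.5,v0+(y+.5)/k-.5])
T=lambda x,y:S(x,y,8,280,165)
# clamp: params x,y(seat),yaw, base ymin, half gap
def cl(p,pts):
    c,s=np.cos(p[2]),np.sin(p[2]); P=np.array(pts); return np.c_[p[0]+c*P[:,0]-s*P[:,1],p[1]+s*P[:,0]+c*P[:,1],P[:,2]]
def model(p):
    b=p[3];g=p[4]
    side=[([50,b,20],S(92,262)),([50,b+240,20],S(583,520)),([-50,b+240,20],S(695,343)),([0,-130,71],S(230,147)),
      ([35,-g-14,60],S(412,338)),([-35,-g-14,60],S(490,212)),([-35,g+14,60],S(608,268)),([35,g+14,60],S(530,395)),([35,-g,60],S(432,345)),([35,g,60],S(508,385))]
    top=[([0,-130,71],T(193,360)),([-50,b,20],T(75,480)),([50,b+240,20],T(395,155)),([-35,-g-14,60],T(195,200)),([35,g+14,60],T(352,150)),([-35,g+14,60],T(225,117)),([35,-g-14,60],T(325,225))]
    return side,top
def res(p,full=False):
    out=[]
    for n,l in zip(("side","top"),model(p)):
        q=proj(n,cl(p,[a for a,_ in l]))-np.array([b for _,b in l]); out.append(q)
    return out if full else np.concatenate(out).ravel()
r=least_squares(res,[560,-20,-1,-170,15],loss='soft_l1')
print(r.x.round(2),np.degrees(r.x[2]).round(2)); 
for o in res(r.x,True): print(o.round(1).tolist())
w=cl(r.x,[[0,-130,58]])[0]; print("wheel",w.round(1))
np.save("clamp.npy",r.x)
print("hub",ray2z("side",*S(397,98,5,180,250),40).round(1))
for a,b in[(392,140),(362,270),(345,345)]: print("arm",ray2z("side",*S(a,b,5,180,250),36).round(1))
for c,z in((( 415,262),100),):
  pass
print("box corner/edges z=0,60,100",[ray2z("side",*S(415,262,5,180,250),z).round() for z in(0,60,100)])
E
python3 fit.py
```

```text
[ 592.18  -15.21   -1.53 -176.74   13.72] -87.78
[[-2.1, -0.0], [-0.0, -0.4], [0.5, -1.7], [-0.3, 0.7], [-1.2, 0.0], [-0.1, -0.3], [0.2, -0.1], [-0.6, 0.5], [0.1, 1.0], [-1.8, -0.2]]
[[0.3, -0.5], [-1.0, -1.4], [0.5, -1.1], [-0.8, -1.0], [0.4, -1.1], [-0.5, -0.9], [-0.0, 0.0]]
wheel [462.3 -20.2  58. ]
hub [ 503.  -292.4   40. ]
arm [ 515.1 -314.4   36. ]
arm [ 548.6 -387.5   36. ]
arm [ 566.9 -427.2   36. ]
box corner/edges z=0,60,100 [array([ 560., -359.,    0.]), array([ 579., -373.,   60.]), array([ 592., -382.,  100.])]
```

```bash
cat > mv.py <<'E'
from h import *
import sys
# target x y z(TCP) yaw [rel from measured]
def rel(x,y,z,yaw,base=None):
    s=arm.read_state(); M=R.from_euler('xyz',s['orientation'],degrees=True)
    G=R.from_euler('xyz',[180,0,yaw],degrees=True)
    print("travel",M.inv().apply(np.array([x,y,z])-s['eef_pos']).round(1).tolist(),"dr",(M.inv()*G).as_rotvec().round(3).tolist(),s['time_s'],s['eef_pos'].round(1),s['orientation'].round(2),"w",round(s['width'],1),"F",s['ft_force'].round(1))
if __name__=="__main__": rel(*map(float,sys.argv[1:5]))
E
python3 mv.py 462 -20 320 72
python3 - <<'E'
from fit import *
p=r.x; yaw=p[2]
w=cl(p,[[0,-130,72]])[0]
for n,a,b in (("side",S(230,147),S(172,163)),("top",T(190,357),T(218,388))):
    A=ray2z(n,*a,72);B=ray2z(n,*b,72);d=B-A; phi=np.arctan2(d[1],d[0])
    # index dir = yaw+pi ; angle=2.6-(ccw offset of pointer from index)
    print(n,A,B,np.degrees(phi), "a=",2.6-((phi-(yaw+np.pi))%(2*np.pi)))
E
```

```text
travel [-470.7, -426.3, 84.8] dr [-0.0, -0.0, -2.473] 1.3 [ 225.8 -609.5  404.7] [-180.      0.    -69.67] w 93.0 F [0.8 0.  0.5]
[ 592.18  -15.21   -1.53 -176.74   13.72] -87.78
[[-2.1, -0.0], [-0.0, -0.4], [0.5, -1.7], [-0.3, 0.7], [-1.2, 0.0], [-0.1, -0.3], [0.2, -0.1], [-0.6, 0.5], [0.1, 1.0], [-1.8, -0.2]]
[[0.3, -0.5], [-1.0, -1.4], [0.5, -1.1], [-0.8, -1.0], [0.4, -1.1], [-0.5, -0.9], [-0.0, 0.0]]
wheel [462.3 -20.2  58. ]
hub [ 503.  -292.4   40. ]
arm [ 515.1 -314.4   36. ]
arm [ 548.6 -387.5   36. ]
arm [ 566.9 -427.2   36. ]
box corner/edges z=0,60,100 [array([ 560., -359.,    0.]), array([ 579., -373.,   60.]), array([ 592., -382.,  100.])]
side [461.96999566 -17.9585991   72.        ] [446.42697921 -36.96145151  72.        ] -129.28078738957143 a= 0.18269322466663285
top [460.19470869 -18.25464859  72.        ] [447.53448184 -36.68218815  72.        ] -124.49013652244027 a= 0.099080593721673
```

{"api": "jog_arm", "payload": {"targets": [{"dr": [0, 0, -0.18], "travel": [-43, -39, 8], "claw": 1}, {"dr": [0, 0, -0.36], "travel": [-86, -78, 15], "claw": 1}, {"dr": [0, 0, -0.54], "travel": [-129, -117, 23], "claw": 1}, {"dr": [0, 0, -0.72], "travel": [-172, -156, 30], "claw": 1}, {"dr": [0, 0, -0.9], "travel": [-214, -194, 38], "claw": 1}], "squeeze": 25}}

```text
time_s: 1.92
eef_pos: [334.0, -339.6, 367.1]
orientation: [180.0, -0.1, -17.8]
ft_force: [1.7, -0.1, 0.4]
width: 93.5
```

```bash
python3 mv.py 462 -20 320 72
```

```text
travel [24.3, -343.5, 46.9] dr [0.002, -0.001, -1.567] 1.925 [ 334.  -339.6  367.1] [ 1.7997e+02 -8.0000e-02 -1.7760e+01] w 93.5 F [ 1.7 -0.1  0.4]
```

{"api": "jog_arm", "payload": {"targets": [{"dr": [0, 0, -0.18], "travel": [4, -57, 8], "claw": 1}, {"dr": [0, 0, -0.36], "travel": [8, -114, 16], "claw": 1}, {"dr": [0, 0, -0.54], "travel": [12, -171, 24], "claw": 1}, {"dr": [0, 0, -0.72], "travel": [16, -228, 32], "claw": 1}, {"dr": [0, 0, -0.9], "travel": [20, -285, 40], "claw": 1}]}}

```text
time_s: 2.55
eef_pos: [441.7, -75.3, 327.0]
orientation: [179.9, -0.1, 33.8]
ft_force: [1.3, -0.7, -0.7]
width: 93.1
```

```bash
python3 mv.py 461.5 -19 320 72;python3 - <<'E'
from h import *
im=imaging.get_image("side");cv2.imwrite("pics/s1.png",im[:,:,::-1])
it=imaging.get_image("top");cv2.imwrite("pics/t1.png",it[:,:,::-1])
crop("top",it,340,170,480,275,5,"pics/levt.png")
E
```

```text
travel [47.7, -35.8, 7.0] dr [0.002, -0.001, -0.668] 2.55 [441.7 -75.3 327. ] [ 1.7993e+02 -6.0000e-02  3.3750e+01] w 93.1 F [ 1.3 -0.7 -0.7]
```

View pics/s1.png

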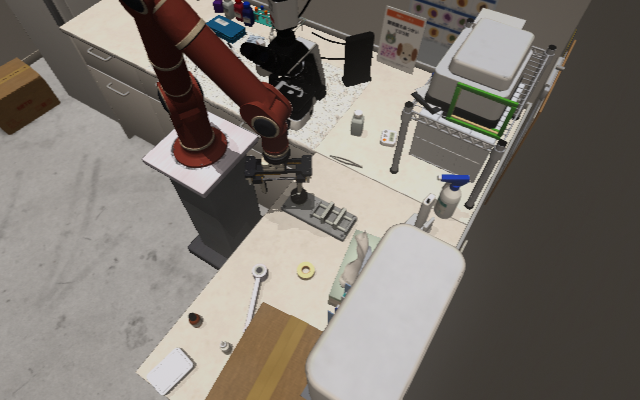

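View pics/levt.png

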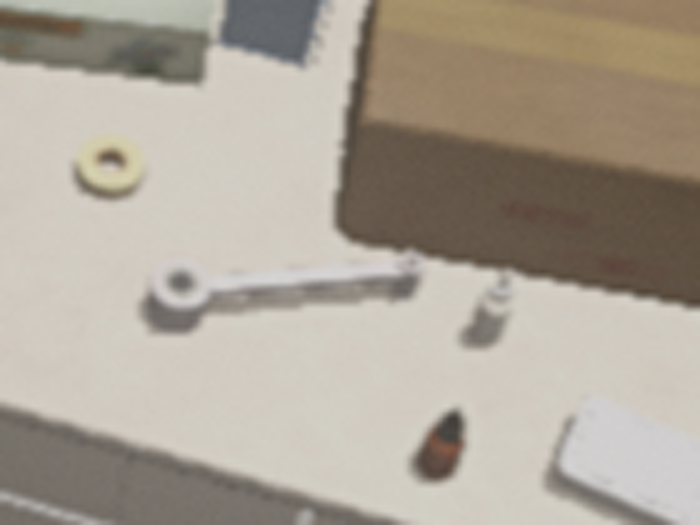

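The lever lies clear in the top view, with its hub at (376,226) and its foot at (421,221) just in front of the box. I continue onto the wheel.

{"api": "jog_arm", "payload": {"targets": [{"dr": [0, 0, -0.18], "travel": [12, -9, 2], "claw": 1}, {"dr": [0, 0, -0.36], "travel": [25, -18, 4], "claw": 1}, {"dr": [0, 0, -0.54], "travel": [38, -29, 6], "claw": 1}, {"dr": [0, 0, -0.668], "travel": [47.7, -35.8, 7], "claw": 1}, {"dr": [0, 0, -0.668], "travel": [47.7, -35.8, 7], "claw": 1}]}}

```text
time_s: 3.28
eef_pos: [461.2, -20.7, 319.8]
orientation: [180.0, -0.0, 71.6]
ft_force: [1.0, 0.1, -0.0]
width: 92.8
```

```bash
python3 mv.py 461.5 -19 226 72;python3 - <<'E'
from h import *
im=imaging.get_image("side");crop("side",im,230,130,370,235,5,"pics/s2.png")
it=imaging.get_image("top");crop("top",it,250,130,370,220,6,"pics/t2.png")
S=lambda x,y:np.array([340+(x+.5)/5-.5,170+(y+.5)/5-.5])
h=ray2z("top",*S(180,283),40);f=ray2z("top",*S(408,260),40);print("lever",h,f,np.linalg.norm(h-f),np.degrees(np.arctan2(*(f-h)[1::-1])))
for z in (0,80,100,120): print("boxcorner",z,ray2z("top",*S(345,233),0).round(),ray2z("top",*S(365,125),z).round(),ray2z("side",180+415/5,250+262/5,z).round())
E
```

```text
travel [1.6, -0.3, 93.8] dr [0.0, -0.0, -0.006] 3.275 [461.2 -20.7 319.8] [ 1.800e+02 -3.000e-02  7.165e+01] w 92.8 F [ 1.   0.1 -0. ]
lever [ 497.68685127 -295.10504727   40.        ] [ 576.0078986  -454.78378759   40.        ] 177.85242918056446 -63.872446918119905
boxcorner 0 [ 615. -405.    0.] [ 727. -398.    0.] [ 562. -360.    0.]
boxcorner 80 [ 615. -405.    0.] [ 661. -397.   80.] [ 587. -378.   80.]
boxcorner 100 [ 615. -405.    0.] [ 644. -396.  100.] [ 593. -382.  100.]
boxcorner 120 [ 615. -405.    0.] [ 628. -396.  120.] [ 600. -387.  120.]
```

View pics/s2.png

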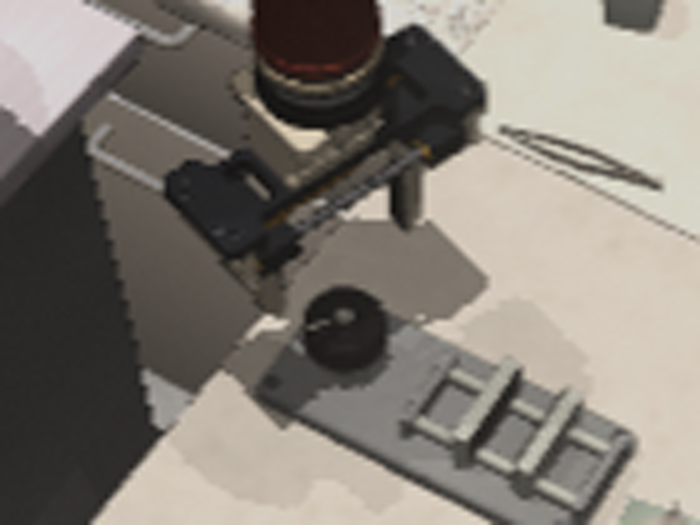

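View pics/t2.png

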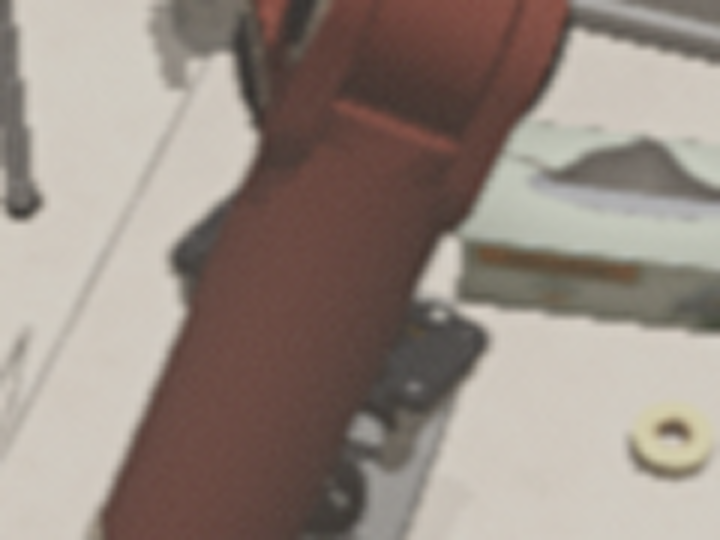

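{"api": "jog_arm", "payload": {"targets": [{"dr": [0, 0, 0], "travel": [1.5, 0, 50], "claw": 1}, {"dr": [0, 0, 0], "travel": [1.5, 0, 92], "claw": 1}, {"dr": [0, 0, 0], "travel": [1.5, 0, 92], "claw": 1}, {"dr": [0, 0, 0], "travel": [1.5, 0, 92], "claw": -0.3}, {"dr": [0, 0, 0], "travel": [1.5, 0, 92], "claw": -0.3}], "squeeze": 20}}

```text
time_s: 4.0
eef_pos: [462.1, -19.3, 229.3]
orientation: [179.8, -0.1, 71.7]
ft_force: [0.3, -0.8, 0.7]
width: 77.5
```

{"api": "jog_arm", "payload": {"targets": [{"dr": [0, 0, 0], "travel": [0, 0, 0], "claw": -0.3}, {"dr": [0, 0, 0], "travel": [0, 0, 0], "claw": -0.3}, {"dr": [0, 0, 0], "travel": [0, 0, 0], "claw": -0.3}]}}

```text
time_s: 4.38
eef_pos: [461.5, -19.5, 228.2]
orientation: [180.0, 0.0, 71.7]
ft_force: [-0.4, -0.2, 3.4]
width: 53.1
```

```bash
python3 mv.py 461.5 -19 228 72;python3 - <<'E'
from h import *
im=imaging.get_image("side");crop("side",im,230,130,370,235,5,"pics/s3.png")
E
```

```text
travel [0.4, -0.2, 0.2] dr [0.001, 0.001, -0.005] 4.375 [461.5 -19.5 228.2] [1.7996e+02 5.0000e-02 7.1720e+01] w 53.1 F [-0.4 -0.2  3.4]
```

View pics/s3.png

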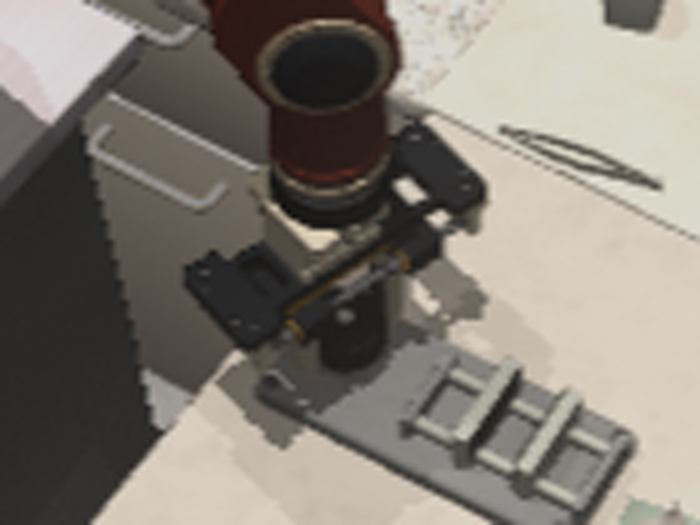

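{"api": "jog_arm", "payload": {"targets": [{"dr": [0, 0, 0], "travel": [0, 0, 0], "claw": -0.3}]}}

```text
time_s: 4.55
eef_pos: [461.5, -19.4, 228.2]
orientation: [180.0, 0.1, 71.7]
ft_force: [-1.5, -1.0, 6.5]
width: 52.8
```

```bash
python3 - <<'E'
from h import *
s=arm.read_state();print(s['width'],s['ft_force'],s['wrist_torque'],s['eef_pos'])
it=imaging.get_image("top");crop("top",it,250,150,370,240,6,"pics/t3.png")
im=imaging.get_image("side");cv2.imwrite("pics/s4.png",cv2.resize(im[165:225,265:345,::-1],None,fx=10,fy=10,interpolation=cv2.INTER_CUBIC))
print(arm.read_state()['width'],arm.grip_point_offset)
E
```

```text
52.833415987207346 [-1.4860141  -0.99682444  6.46374724] [-0.34212765  0.04948874  0.00444353] [461.5265804  -19.43810842 228.17609619]
52.912006283801354 167.3
```

View pics/s4.png

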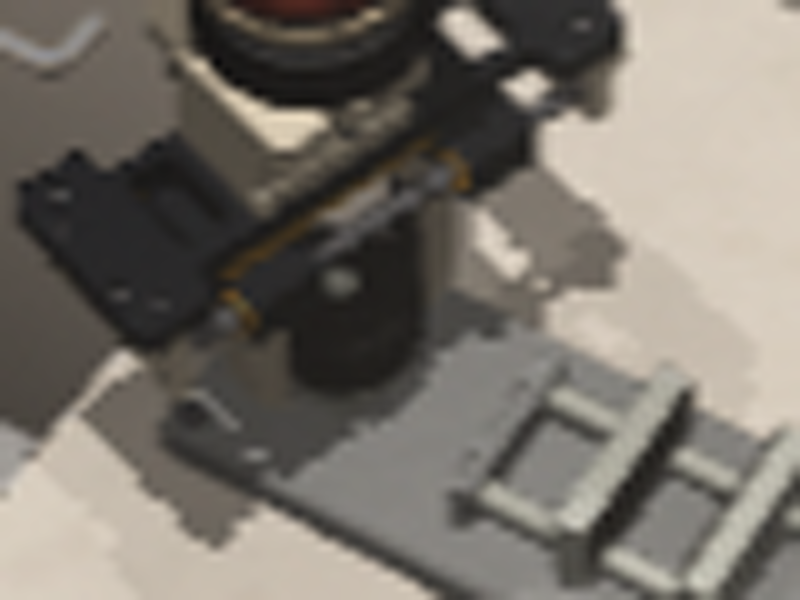

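{"api": "jog_arm", "payload": {"targets": [{"dr": [0, 0, 0.15], "travel": [0, 0, 0], "claw": -0.3}, {"dr": [0, 0, 0.3], "travel": [0, 0, 0], "claw": -0.3}, {"dr": [0, 0, 0.45], "travel": [0, 0, 0], "claw": -0.3}, {"dr": [0, 0, 0.6], "travel": [0, 0, 0], "claw": -0.3}, {"dr": [0, 0, 0.75], "travel": [0, 0, 0], "claw": -0.3}]}}

```text
time_s: 5.28
eef_pos: [461.4, -19.6, 228.2]
orientation: [179.9, 0.0, 28.5]
ft_force: [-1.0, -2.2, 4.9]
width: 53.4
```

```bash
python3 - <<'E'
from h import *
s=arm.read_state();print(s['width'],s['ft_force'],s['wrist_torque'],s['eef_pos'],s['orientation'],s['joint_positions'])
im=imaging.get_image("side");cv2.imwrite("pics/s5.png",cv2.resize(im[165:225,265:345,::-1],None,fx=10,fy=10,interpolation=cv2.INTER_CUBIC))
E
```

```text
53.38176583702762 [-1.04126195 -2.20510302  4.92948994] [-0.42620015  0.11620958  0.06528043] [461.44515926 -19.60344169 228.18754247] [1.79937405e+02 3.26756283e-02 2.84801623e+01] [ 12.6268649   36.51940489 -19.00213878 121.66303009  26.64331704
  25.77166831   1.32319731]
```

View pics/s5.png

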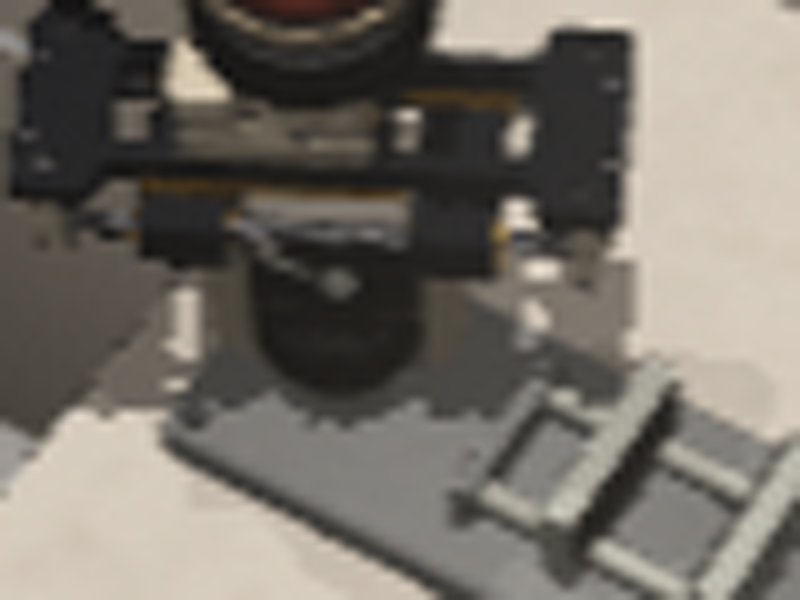

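{"api": "jog_arm", "payload": {"targets": [{"dr": [0, 0, 0.15], "travel": [0, 0, 0], "claw": -0.3}, {"dr": [0, 0, 0.3], "travel": [0, 0, 0], "claw": -0.3}, {"dr": [0, 0, 0.45], "travel": [0, 0, 0], "claw": -0.3}, {"dr": [0, 0, 0.6], "travel": [0, 0, 0], "claw": -0.3}, {"dr": [0, 0, 0.75], "travel": [0, 0, 0], "claw": -0.3}]}}

```text
time_s: 5.95
eef_pos: [461.3, -19.7, 228.2]
orientation: [179.9, 0.0, -14.4]
ft_force: [-1.8, -1.9, 5.6]
width: 53.3
```

{"api": "jog_arm", "payload": {"targets": [{"dr": [0, 0, 0.15], "travel": [0, 0, 0], "claw": -0.3}, {"dr": [0, 0, 0.3], "travel": [0, 0, 0], "claw": -0.3}, {"dr": [0, 0, 0.45], "travel": [0, 0, 0], "claw": -0.3}, {"dr": [0, 0, 0.6], "travel": [0, 0, 0], "claw": -0.3}, {"dr": [0, 0, 0.75], "travel": [0, 0, 0], "claw": -0.3}]}}

```text
time_s: 6.58
eef_pos: [461.2, -19.6, 228.2]
orientation: [180.0, -0.0, -57.4]
ft_force: [-1.5, -3.0, 6.4]
width: 53.0
```

```bash
python3 - <<'E'
from h import *
s=arm.read_state();print(s['width'],s['ft_force'],s['wrist_torque'],s['eef_pos'],s['orientation'],s['joint_positions'])
im=imaging.get_image("side");cv2.imwrite("pics/s6.png",cv2.resize(im[165:245,265:365,::-1],None,fx=8,fy=7.5,interpolation=cv2.INTER_CUBIC))
it=imaging.get_image("top");crop("top",it,280,165,340,240,8,"pics/t6.png")
E
```

```text
53.03900111595366 [-1.52538901 -3.04136637  6.35732204] [-0.39882189  0.43430076  0.05102946] [461.15294601 -19.64193278 228.17076868] [ 1.79956022e+02 -8.87283078e-03 -5.73543775e+01] [ -2.35384731  35.39262481   3.03043955 122.15122542  -4.4905161
  22.58859541 -53.08877165]
```

View pics/s6.png

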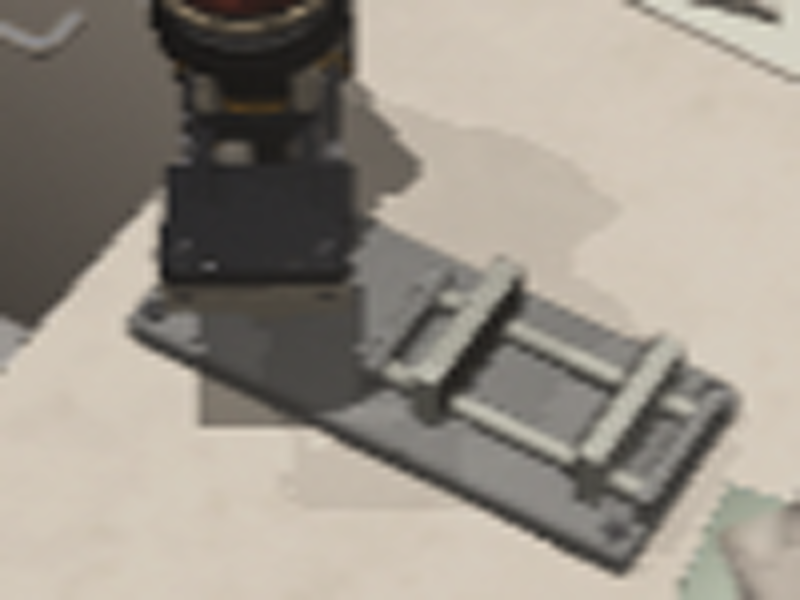

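View pics/t6.png

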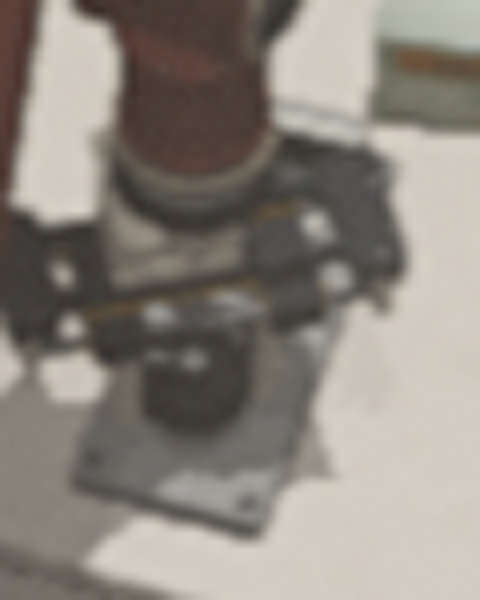

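Jaws are now wide open, and the pointer at top-view (301,210) aims just short of -x. I turn a bit more, then release and rise to check.

{"api": "jog_arm", "payload": {"targets": [{"dr": [0, 0, 0.1], "travel": [0, 0, 0], "claw": -0.3}, {"dr": [0, 0, 0.18], "travel": [0, 0, 0], "claw": -0.3}, {"dr": [0, 0, 0.18], "travel": [0, 0, 0], "claw": -0.3}, {"dr": [0, 0, 0.18], "travel": [0, 0, 0], "claw": 1}, {"dr": [0, 0, 0.18], "travel": [0, 0, 0], "claw": 1}]}}

```text
time_s: 7.3
eef_pos: [461.5, -18.8, 227.5]
orientation: [-180.0, 0.0, -67.4]
ft_force: [-0.2, 0.3, 0.2]
width: 68.8
```

{"api": "jog_arm", "payload": {"targets": [{"dr": [0, 0, 0], "travel": [0, 0, 0], "claw": 1}, {"dr": [0, 0, 0], "travel": [0, 0, 0], "claw": 1}, {"dr": [0, 0, 0], "travel": [0, 0, -50], "claw": 1}, {"dr": [0, 0, 0], "travel": [0, 0, -105], "claw": 1}, {"dr": [0, 0, 0], "travel": [0, 0, -160], "claw": 1}]}}

```text
time_s: 7.92
eef_pos: [461.2, -19.1, 389.3]
orientation: [180.0, 0.0, -67.5]
ft_force: [0.7, 0.4, -0.7]
width: 92.9
```

```bash
python3 - <<'E'
from h import *
s=arm.read_state();print(s['width'],s['ft_force'],s['eef_pos'],s['orientation'],s['joint_positions'])
im=imaging.get_image("side");cv2.imwrite("pics/s7.png",cv2.resize(im[165:245,265:365,::-1],None,fx=8,fy=7.5,interpolation=cv2.INTER_CUBIC))
it=imaging.get_image("top");crop("top",it,280,165,340,240,8,"pics/t7.png")
E
```

```text
92.87608402175253 [ 0.69571705  0.37051945 -0.67405709] [461.17478754 -19.0796314  389.33018627] [ 1.79974840e+02  1.11272243e-02 -6.74788967e+01] [ -7.84950512  19.98973545  10.10859777 112.87395178  -4.66435636
  47.54479222 -62.6633866 ]
```

View pics/s7.png

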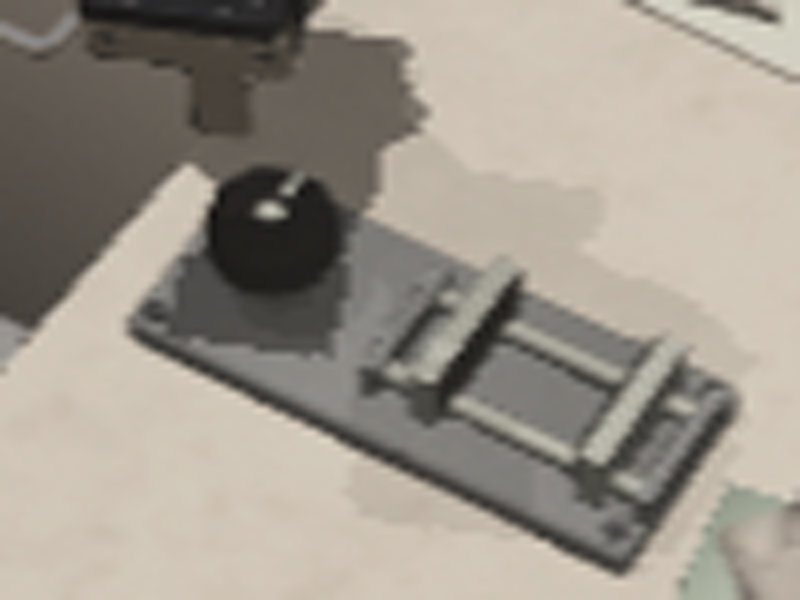

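View pics/t7.png

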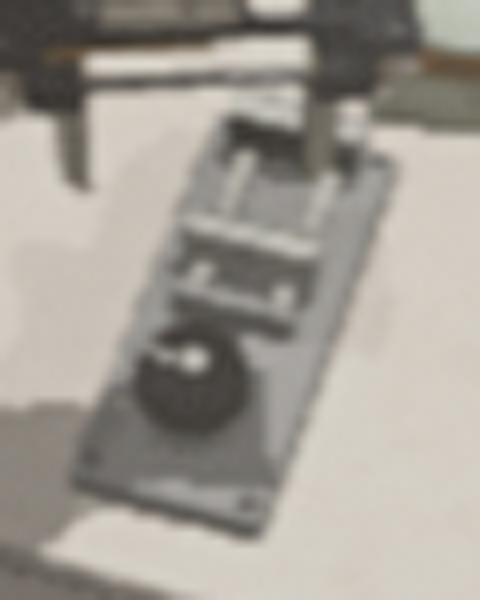

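```bash
cat > ptr.py <<'E'
from h import *
p=np.load("clamp.npy"); yaw=p[2]
def angle(n,im):
    w=np.array([461.8,-19.,71]); q=proj(n,[w])[0]
    g=im.astype(float).mean(2); H,W=g.shape
    yy,xx=np.mgrid[0:H,0:W]
    # rays to z=73 world for neighbourhood
    pts=[]
    for v in range(int(q[1])-12,int(q[1])+13):
        for u in range(int(q[0])-12,int(q[0])+13):
            P=ray2z(n,u,v,72.5); d=P-w; r=np.hypot(d[0],d[1])
            if r<27: pts.append((P[0],P[1],g[v,u],u,v,r))
    return np.array(pts)
if __name__=="__main__":
  import sys
  for n in("side","top"):
    im=imaging.get_image(n); a=angle(n,im); b=np.median(a[:,2])
    # boss: brightest cluster ; print top pixels
    k=a[a[:,2]>b+30]; wt=k[:,2]-b
    for row,x in zip(k,wt): print(n,row.round(0).tolist())
E
python3 ptr.py; python3 - <<'E'
from h import *
p=np.load("clamp.npy")
c,s=np.cos(p[2]),np.sin(p[2])
for x in (-29,-33,-40,-46):
  for n,u0,v0 in(("top",280,165),):
    P=[p[0]+c*x+s*130,p[1]+s*x-c*130,24]; q=proj(n,[P])[0]; print(x,P,(q-[u0,v0])*8)
E
```

```text
side [440.0, -4.0, 87.0, 295.0, 187.0, 26.0]
side [443.0, -3.0, 65.0, 296.0, 187.0, 25.0]
side [454.0, 4.0, 72.0, 300.0, 187.0, 25.0]
side [456.0, 6.0, 83.0, 301.0, 187.0, 26.0]
side [459.0, 8.0, 98.0, 302.0, 187.0, 27.0]
side [436.0, -11.0, 89.0, 293.0, 188.0, 26.0]
side [439.0, -9.0, 69.0, 294.0, 188.0, 24.0]
side [459.0, 3.0, 87.0, 301.0, 188.0, 22.0]
side [461.0, 4.0, 116.0, 302.0, 188.0, 23.0]
side [464.0, 6.0, 84.0, 303.0, 188.0, 25.0]
side [436.0, -16.0, 82.0, 292.0, 189.0, 26.0]
side [458.0, -2.0, 83.0, 300.0, 189.0, 17.0]
side [461.0, -1.0, 124.0, 301.0, 189.0, 18.0]
side [464.0, 1.0, 90.0, 302.0, 189.0, 20.0]
side [435.0, -21.0, 159.0, 291.0, 190.0, 26.0]
side [460.0, -6.0, 128.0, 300.0, 190.0, 13.0]
side [463.0, -4.0, 143.0, 301.0, 190.0, 15.0]
side [438.0, -25.0, 155.0, 291.0, 191.0, 25.0]
side [457.0, -12.0, 64.0, 298.0, 191.0, 8.0]
side [479.0, 1.0, 69.0, 306.0, 191.0, 27.0]
side [437.0, -30.0, 165.0, 290.0, 192.0, 27.0]
side [440.0, -28.0, 77.0, 291.0, 192.0, 24.0]
side [456.0, -17.0, 116.0, 297.0, 192.0, 6.0]
side [459.0, -16.0, 170.0, 298.0, 192.0, 4.0]
side [462.0, 
[... 1535 characters left out ...]
0, 112.0, 310.0, 209.0, 24.0]
top [455.0, -15.0, 123.0, 302.0, 210.0, 8.0]
top [456.0, -19.0, 164.0, 303.0, 210.0, 6.0]
top [457.0, -22.0, 176.0, 304.0, 210.0, 6.0]
top [458.0, -26.0, 143.0, 305.0, 210.0, 7.0]
top [451.0, -20.0, 110.0, 303.0, 211.0, 10.0]
top [453.0, -24.0, 117.0, 304.0, 211.0, 10.0]
-29 [np.float64(461.1556486915215), np.float64(8.733167371920512), 24] [134.6272056  395.20783124]
-33 [np.float64(461.00086012728605), np.float64(12.730171312421692), 24] [126.77060284 393.22999706]
-40 [np.float64(460.7299801398741), np.float64(19.724928208298753), 24] [113.03438721 389.77201941]
-46 [np.float64(460.497797293521), np.float64(25.720434119050513), 24] [101.27347529 386.81130798]
```

```bash
python3 - <<'E'
from ptr import *
for n,f in(("side",10),("top",10)):
    im=imaging.get_image(n)
    q=proj(n,[[461.8,-19,71]])[0].round().astype(int)
    cv2.imwrite(f"pics/p_{n}.png",cv2.resize(im[q[1]-25:q[1]+25,q[0]-30:q[0]+30,::-1],None,fx=12,fy=12,interpolation=cv2.INTER_LANCZOS4)); print(q)
E
python3 - <<'E'
import cv2
im=cv2.imread("pics/top0.png")
cv2.imwrite("pics/p_top0.png",cv2.resize(im[185:235,274:334],None,fx=12,fy=12,interpolation=cv2.INTER_LANCZOS4))
E
```

```text
[298 193]
[304 209]
```

View pics/p_side.png

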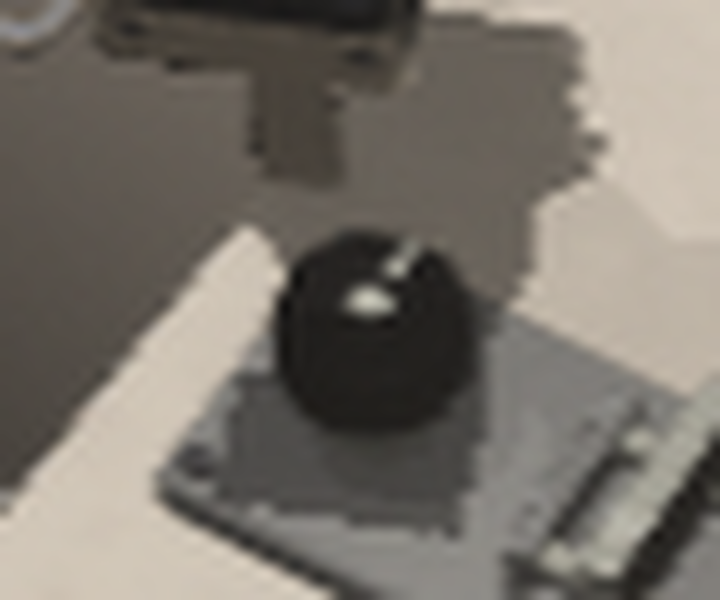

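View pics/p_top.png

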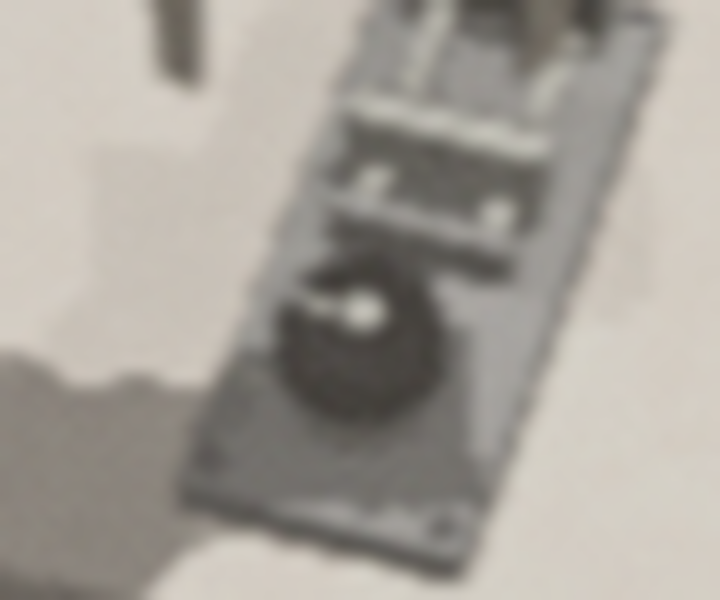

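View pics/p_top0.png

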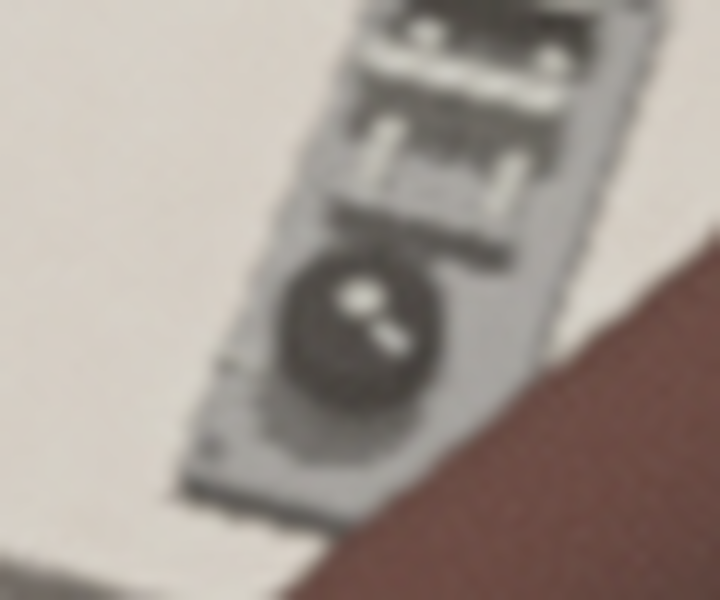

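```bash
python3 - <<'E'
from h import *
im0=cv2.imread("pics/side0.png")[:,:,::-1]; im1=imaging.get_image("side")
p=np.load("clamp.npy");c,s=np.cos(p[2]),np.sin(p[2])
from scipy.ndimage import map_coordinates
ys=np.arange(-75,75,0.5)
for n,ims in(("side",(im0,im1)),):
  prof=[]
  for im in ims:
    g=im.astype(float).mean(2); acc=0
    for x in np.arange(-28,29,4):
        P=np.c_[p[0]+c*x-s*ys,p[1]+s*x+c*ys,0*ys+60]; q=proj(n,P); acc=acc+map_coordinates(g,[q[:,1],q[:,0]],order=1)/15
    prof.append(acc)
  for pr in prof:
    print([ (ys[i],round(pr[i])) for i in range(0,len(ys),4)])
    # half-level crossings of jaw tops
    for lo,hi in((-75,0),(0,75)):
        m=(ys>=lo)&(ys<hi); y=ys[m];v=pr[m]; i=v.argmax(); b=np.percentile(v,20); h=(v.max()+v.min())/2
        j=i
        while j>0 and v[j]>v[i]-0.5*(v[i]-b): j-=1
        k=i
        while k<len(v)-1 and v[k]>v[i]-0.5*(v[i]-b): k+=1
        print(lo,"edges",y[j],y[k],"centre",(y[j]+y[k])/2)
E
```

```text
[(np.float64(-75.0), 138), (np.float64(-73.0), 139), (np.float64(-71.0), 140), (np.float64(-69.0), 140), (np.float64(-67.0), 139), (np.float64(-65.0), 136), (np.float64(-63.0), 135), (np.float64(-61.0), 137), (np.float64(-59.0), 136), (np.float64(-57.0), 124), (np.float64(-55.0), 105), (np.float64(-53.0), 93), (np.float64(-51.0), 102), (np.float64(-49.0), 118), (np.float64(-47.0), 129), (np.float64(-45.0), 135), (np.float64(-43.0), 137), (np.float64(-41.0), 139), (np.float64(-39.0), 140), (np.float64(-37.0), 139), (np.float64(-35.0), 138), (np.float64(-33.0), 138), (np.float64(-31.0), 138), (np.float64(-29.0), 144), (np.float64(-27.0), 159), (np.float64(-25.0), 172), (np.float64(-23.0), 175), (np.float64(-21.0), 173), (np.float64(-19.0), 157), (np.float64(-17.0), 115), (np.float64(-15.0), 65), (np.float64(-13.0), 48), (np.float64(-11.0), 53), (np.float64(-9.0), 65), (np.float64(-7.0), 86), (np.float64(-5.0), 109), (np.float64(-3.0), 126), (np.float64(-1.0), 133), (np.float64(1.0), 133), (np.float64(3.0), 133), (np.float64(5.0), 134), (np.float64(7.0), 137), (np.float64(9.0), 137), (n
[... 2116 characters left out ...]
(23.0), 125), (np.float64(25.0), 124), (np.float64(27.0), 122), (np.float64(29.0), 112), (np.float64(31.0), 103), (np.float64(33.0), 115), (np.float64(35.0), 147), (np.float64(37.0), 171), (np.float64(39.0), 176), (np.float64(41.0), 173), (np.float64(43.0), 155), (np.float64(45.0), 118), (np.float64(47.0), 83), (np.float64(49.0), 79), (np.float64(51.0), 88), (np.float64(53.0), 103), (np.float64(55.0), 118), (np.float64(57.0), 126), (np.float64(59.0), 124), (np.float64(61.0), 122), (np.float64(63.0), 125), (np.float64(65.0), 134), (np.float64(67.0), 129), (np.float64(69.0), 112), (np.float64(71.0), 91), (np.float64(73.0), 87)]
-75 edges -46.0 -33.5 centre -39.75
0 edges 34.5 44.0 centre 39.25
```

```bash
python3 - <<'E'
from h import *
from scipy.ndimage import map_coordinates
p=np.load("clamp.npy");c,s=np.cos(p[2]),np.sin(p[2])
imgs={"side0":cv2.imread("pics/side0.png")[:,:,::-1],"top0":cv2.imread("pics/top0.png")[:,:,::-1],"side1":imaging.get_image("side"),"top1":imaging.get_image("top")}
def prof(im,n,fixed,var,z):  # fixed: along-edge coords, var: across fn
    g=im.astype(float).mean(2); out=[]
    for f in fixed:
        xs,ys=var(f); P=np.c_[p[0]+c*xs-s*ys,p[1]+s*xs+c*ys,0*xs+z]; q=proj(n,P); out.append(map_coordinates(g,[q[:,1],q[:,0]],order=1))
    return np.array(out)
def edge(im,n,x0,x1,ya,yb,z,swap=False):
    t=np.arange(ya,yb,.25); fx=np.arange(x0,x1+.1,4)
    v=(lambda f:(np.full_like(t,f),t)) if not swap else (lambda f:(t,np.full_like(t,f)))
    pr=prof(im,n,fx,v,z); d=np.abs(np.gradient(cv2.GaussianBlur(pr,(1,0) if 0 else (9,1),2),axis=1))
    loc=(d**2*t).sum(1)/(d**2).sum(1)
    k=np.polyfit(fx,loc,1); r=loc-np.polyval(k,fx); k=np.polyfit(fx[abs(r)<1.5],loc[abs(r)<1.5],1)
    return np.degrees(np.arctan(k[0])).round(2),k[1].round(2),r.std().round(2)
print("side1 jawL inner",edge(imgs["side1"],"side",-28,28,-38,-28,60))
print("side0 jawL inner",edge(imgs["side0"],"side",-28,28,-22,-12,60))
print("side0 jawR far",edge(imgs["side0"],"side",-28,28,25,34,60))
print("side1 jawR far",edge(imgs["side1"],"side",-28,28,40,50,60))
print("side1 base +x long edge z20",edge(imgs["side1"],"side",-160,50,44,58,20,True))
print("side1 base -x long edge z20",edge(imgs["side1"],"side",-60,50,-58,-44,20,True))
print("top1 base +x",edge(imgs["top1"],"top",-160,50,44,58,20,True))
print("top1 base -x",edge(imgs["top1"],"top",-90,50,-58,-44,20,True))
print("top0 base -x",edge(imgs["top0"],"top",-90,50,-58,-44,20,True))
print("top0 jawL outer",edge(imgs["top0"],"top",-28,28,-33,-24,60),"inner",edge(imgs["top0"],"top",-28,28,-20,-8,60))
print("top1 jawL outer",edge(imgs["top1"],"top",-28,28,-50,-40,60),"inner",edge(imgs["top1"],"top",-28,28,-36,-26,60))
E
```

```text
side1 jawL inner (np.float64(-0.45), np.float64(-32.48), np.float64(0.37))
side0 jawL inner (np.float64(-0.35), np.float64(-16.71), np.float64(0.34))
side0 jawR far (np.float64(-0.58), np.float64(29.1), np.float64(0.32))
side1 jawR far (np.float64(-0.32), np.float64(44.82), np.float64(0.5))
side1 base +x long edge z20 (np.float64(-0.13), np.float64(54.03), np.float64(0.41))
side1 base -x long edge z20 (np.float64(0.16), np.float64(-49.29), np.float64(1.29))
top1 base +x (np.float64(0.54), np.float64(53.7), np.float64(0.42))
top1 base -x (np.float64(0.68), np.float64(-48.09), np.float64(0.47))
top0 base -x (np.float64(0.57), np.float64(-48.23), np.float64(0.45))
top0 jawL outer (np.float64(0.18), np.float64(-29.8), np.float64(0.98)) inner (np.float64(-1.4), np.float64(-13.88), np.float64(2.46))
top1 jawL outer (np.float64(-0.11), np.float64(-47.3), np.float64(0.36)) inner (np.float64(2.17), np.float64(-32.12), np.float64(1.68))
```

```bash
cat > rib.py <<'E'
from h import *
from scipy.optimize import least_squares
from scipy.ndimage import gaussian_filter
def fit(n,im,phi0,z=73,axis=(461.5,-19.4)):
    g=im.astype(float).mean(2); q0=proj(n,[[axis[0],axis[1],z]])[0].round().astype(int)
    K=8; h=16; 
    us=np.arange(-h*K,h*K)/K+0.5/K-0.5; U,V=np.meshgrid(q0[0]+us,q0[1]+us)
    c,M=cal(n); d=np.stack([(U-c['cx'])/c['fx'],(V-c['cy'])/c['fy'],np.ones_like(U)],-1)@M.T
    X=c['xyz'][0]+d[...,0]*(z-c['xyz'][2])/d[...,2]; Y=c['xyz'][1]+d[...,1]*(z-c['xyz'][2])/d[...,2]
    obs=g[q0[1]-h:q0[1]+h,q0[0]-h:q0[0]+h]
    Xc=X.reshape(2*h,K,2*h,K).mean((1,3));Yc=Y.reshape(2*h,K,2*h,K).mean((1,3))
    def render(p):
        phi,off,r0,r1,w=p[:5]
        dx,dy=X-axis[0],Y-axis[1]; r=dx*np.cos(phi)+dy*np.sin(phi); t=-dx*np.sin(phi)+dy*np.cos(phi)-off
        sg=lambda x:1/(1+np.exp(-np.clip(x/0.4,-40,40)))
        m=sg(r-r0)*sg(r1-r)*sg(w/2-t)*sg(w/2+t)
        return gaussian_filter(m.reshape(2*h,K,2*h,K).mean((1,3)),0.45)
    dx,dy=Xc-axis[0],Yc-axis[1];R_=np.hypot(dx,dy); a=(np.arctan2(dy,dx)-phi0+np.pi)%(2*np.pi)-np.pi
    mask=(R_>9)&(R_<23)&(abs(a)<0.8)
    def res(p): return ((p[5]+p[6]*render(p)-obs)[mask]/10).tolist()+[p[1]/1.0,(p[4]-4)/1,(p[2]-9)/2,(p[3]-26)/2]
    best=min((least_squares(res,[phi0+e,0,9,26,4,40,110]) for e in(-.15,0,.15)),key=lambda r:r.cost)
    J=best.jac; cov=np.linalg.inv(J.T@J); 
    return best.x,best.cost,np.degrees(np.sqrt(cov[0,0]*2*best.cost/max(mask.sum()-6,1)))
if __name__=="__main__":
    import sys
    for nm,n,im,ph in(("side0","side",cv2.imread("pics/side0.png")[:,:,::-1],-129),("top0","top",cv2.imread("pics/top0.png")[:,:,::-1],-126),("side1","side",imaging.get_image("side"),92),("top1","top",imaging.get_image("top"),92)):
      for ax in((461.5,-19.4),):
       for z in (72,75):
        x,cst,e=fit(n,im,np.radians(ph),z,ax); print(nm,z,"phi",np.degrees(x[0]).round(2),"+-",e.round(2),x[1:].round(1),round(cst,1))
E
python3 rib.py
```

```text
side0 72 phi -127.12 +- 2.28 [ -0.9   8.5  26.    1.9  34.1 325.5] 8.9
side0 75 phi -124.82 +- 2.0 [  0.4   8.9  26.1   2.   34.4 310.7] 9.3
top0 72 phi -130.52 +- 3.61 [-1.1  9.4 26.5  6.5 80.  92.2] 13.4
top0 75 phi -135.89 +- 4.19 [-0.7  9.1 26.7  6.5 79.3 83.1] 14.0
side1 72 phi 91.54 +- 2.44 [-1.000e-01  1.160e+01  2.440e+01  5.000e+00  3.390e+01  1.283e+02] 11.2
side1 75 phi 89.54 +- 2.83 [ -0.8  10.3  23.7   4.7  36.5 127.9] 16.3
top1 72 phi 98.32 +- 5.17 [  1.    8.4  25.8   3.2  85.5 110.9] 24.6
top1 75 phi 101.52 +- 6.54 [  2.1   8.2  26.    2.6  90.9 117. ] 45.2
```

The wheel pointer angle reads 2.57–2.63 rad across the fits, against a target of 2.6. The jaw-gap estimate is a little higher at about 2.7. I accept this and refine the lever pose.

```bash
cat > lev.py <<'E'
from h import *
from scipy.optimize import minimize
def sil(n,p,K=4,box=None,z0=0):
    x,y,a=p; u0,v0,u1,v1=box; img=np.zeros(((v1-v0)*K,(u1-u0)*K),np.uint8)
    c,s=np.cos(a),np.sin(a)
    def hull(L):
        L=np.array(L,float); P=np.c_[x+c*L[:,0]-s*L[:,1],y+s*L[:,0]+c*L[:,1],L[:,2]+z0]; q=(proj(n,P)-[u0,v0]+0.5)*K
        cv2.fillConvexPoly(img,cv2.convexHull((q*16).round().astype(np.int32)),255,shift=4)
    t=np.linspace(0,2*np.pi,40)
    for cx,r in((-50,23),(130,10)): hull([[cx+r*np.cos(i),r*np.sin(i),z] for i in t for z in(0,40)])
    hull([[i,j,k] for i in(-50,130) for j in(-7,7) for k in(22,36)])
    return cv2.resize(img,(u1-u0,v1-v0),interpolation=cv2.INTER_AREA)/255.
if __name__=="__main__":
    obs={}
    for n,bx in(("side",(225,250,290,350)),("top",(355,205,440,250))):
        im=imaging.get_image(n); 
        r=[q for nm in("lever_hub","lever_balance") for q in imaging.masks_of(nm,n)]
        r=sorted(r,key=lambda q:-q['p'])[0]; m=r['region']; ys,xs=np.nonzero(m); print(n,r['p'],xs.min(),xs.max(),ys.min(),ys.max(),m.sum())
        obs[n]=(m[bx[1]:bx[3],bx[0]:bx[2]].astype(float),bx)
        crop(n,im,*bx,8 if n=="top" else 6,f"pics/lv_{n}.png")
    W={n:np.ones_like(o[0]) for n,o in obs.items()}
    # side: ignore area occluded by the box: beyond the line in crop coords
    bx=obs["side"][1]; V,U=np.mgrid[bx[1]:bx[3],bx[0]:bx[2]]
    # box edge line from (263,302.5) to (233,353)
    W["side"][( (U-263)*(353-302.5)-(V-302.5)*(233-263) >-40)&(V>300)]=0
    W["side"][V>326]=0
    def cost(p,ns=("side","top")): return sum((W[n]*(sil(n,(p[0],p[1],p[2]),box=obs[n][1])-cv2.GaussianBlur(obs[n][0],(0,0),.5))**2).sum() for n in ns)
    for ns in(("side",),("top",),("side","top")):
        best=None
        for x0 in((521,-338,-1.125),(524,-336,-1.14),(519,-340,-1.11)):
            r=minimize(cost,x0,args=(ns,),method="Nelder-Mead",options=dict(initial_simplex=[x0,(x0[0]+4,x0[1],x0[2]),(x0[0],x0[1]+4,x0[2]),(x0[0],x0[1],x0[2]+.04)],xatol=.05,fatol=.01))
            if best is None or r.fun<best.fun: best=r
        print(ns,best.x[:2].round(1),np.degrees(best.x[2]).round(2),round(best.fun,1))
E
python3 lev.py
```

```text
side 0.9 247 268 264 325 442
top 0.82 369 424 220 236 414
('side',) [ 526.7 -339.6] -64.72 49.8
('top',) [ 520.  -338.5] -64.38 19.0Traceback (most recent call last):
  File "lev.py", line 31, in <module>
    r=minimize(cost,x0,args=(ns,),method="Nelder-Mead",options=dict(initial_simplex=[x0,(x0[0]+4,x0[1],x0[2]),(x0[0],x0[1]+4,x0[2]),(x0[0],x0[1],x0[2]+.04)],xatol=.05,fatol=.01))
    res = _minimize_neldermead(fun, x0, args, callback, bounds=bounds,
                               **options)
    fxcc = func(xcc)
    fx = function(np.copy(x), *(wrapper_args + args))
  File "lev.py", line 27, in cost
    def cost(p,ns=("side","top")): return sum((W[n]*(sil(n,(p[0],p[1],p[2]),box=obs[n][1])-cv2.GaussianBlur(obs[n][0],(0,0),.5))**2).sum() for n in ns)
                                          ~~~^^^^^^^^^^^^^^^^^^^^^^^^^^^^^^^^^^^^^^^^^^^^^^^^^^^^^^^^^^^^^^^^^^^^^^^^^^^^^^^^^^^^^^^^^^^^^^^^^^^^^^^^^^
  File "lev.py", line 27, in <genexpr>
    def cost(p,ns=("side","top")): return sum((W[n]*(sil(n,(p[0],p[1],p[2]),box=obs[n][1])-cv2.GaussianBlur(obs[n][0],(0,0),.5))**2).sum() for n in ns)
[... 230 characters left out ...]
                                ~~~~^^^^^^^^^^^^^^^^^^^^^^^^^^^^^^^^^^^^^^^^^^^^^^^^^^^^^^^^^^^^
  File "lev.py", line 7, in hull
    L=np.array(L,float); P=np.c_[x+c*L[:,0]-s*L[:,1],y+s*L[:,0]+c*L[:,1],L[:,2]+z0]; q=(proj(n,P)-[u0,v0]+0.5)*K
                                                                                        ~~~~^^^^^
  File "h.py", line 9, in proj
    c,M=cal(n); p=(np.atleast_2d(P)-c['xyz'])@M; return np.c_[c['fx']*p[:,0]/p[:,2]+c['cx'],c['fy']*p[:,1]/p[:,2]+c['cy']]
        ~~~^^^
  File "h.py", line 5, in cal
    c=imaging.get_calibration(n); return c, R.from_euler('xyz',c['orientation'],degrees=True).as_matrix()
ValueError: time passes only in moves, steps and waits
```

```bash
sed -i 's/^def cal(n):/import functools\n@functools.lru_cache(None)\ndef cal(n):/' h.py; python3 mv.py 522.5 -338.8 310 25.5
```

```text
travel [318.7, 66.0, 77.6] dr [0.0, 0.0, -1.623] 8.775 [461.5 -19.2 387.7] [ 1.7999e+02  1.0000e-02 -6.7490e+01] w 93.0 F [0.3 0.4 0.8]
```

{"api": "jog_arm", "payload": {"targets": [{"dr": [0, 0, -0.18], "travel": [35, 7, 6], "claw": 1}, {"dr": [0, 0, -0.36], "travel": [71, 15, 15], "claw": 1}, {"dr": [0, 0, -0.54], "travel": [106, 22, 25], "claw": 1}, {"dr": [0, 0, -0.72], "travel": [142, 29, 34], "claw": 1}, {"dr": [0, 0, -0.9], "travel": [177, 37, 43], "claw": 1}]}}

```text
time_s: 9.4
eef_pos: [495.3, -198.0, 344.5]
orientation: [-180.0, -0.0, -15.6]
ft_force: [1.0, 0.8, 0.4]
width: 92.8
```

```bash
python3 mv.py 522.5 -338.8 310 25.5
```

```text
travel [64.0, 128.3, 34.5] dr [-0.0, -0.0, -0.717] 9.4 [ 495.3 -198.   344.5] [-1.7999e+02 -2.0000e-02 -1.5590e+01] w 92.8 F [1.  0.8 0.4]
```

{"api": "jog_arm", "payload": {"targets": [{"dr": [0, 0, -0.18], "travel": [16, 32, 9], "claw": 1}, {"dr": [0, 0, -0.36], "travel": [32, 64, 17], "claw": 1}, {"dr": [0, 0, -0.54], "travel": [48, 96, 26], "claw": 1}, {"dr": [0, 0, -0.717], "travel": [64, 128.3, 34.5], "claw": 1}, {"dr": [0, 0, -0.717], "travel": [64, 128.3, 34.5], "claw": 1}]}}

```text
time_s: 10.02
eef_pos: [520.0, -341.8, 308.9]
orientation: [180.0, 0.1, 24.8]
ft_force: [-0.3, 0.1, 0.1]
width: 92.9
```

```bash
python3 mv.py 522.5 -338.8 196.5 25.5; python3 - <<'E'
from h import *
im=imaging.get_image("side");crop("side",im,210,230,330,330,6,"pics/s8.png")
it=imaging.get_image("top");crop("top",it,330,170,450,260,6,"pics/t8.png")
E
```

```text
travel [3.8, -1.8, 112.4] dr [0.0, 0.002, -0.012] 10.025 [ 520.  -341.8  308.9] [1.7998e+02 1.2000e-01 2.4800e+01] w 92.9 F [-0.3  0.1  0.1]
```

View pics/s8.png

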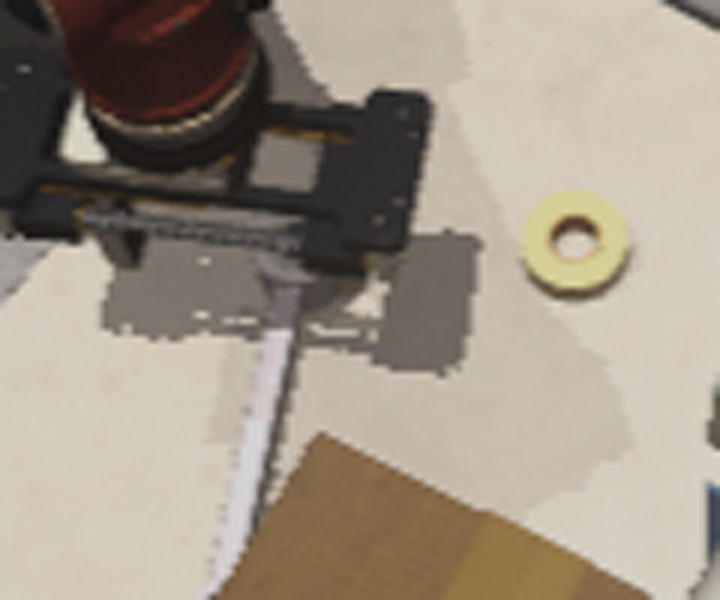

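View pics/t8.png

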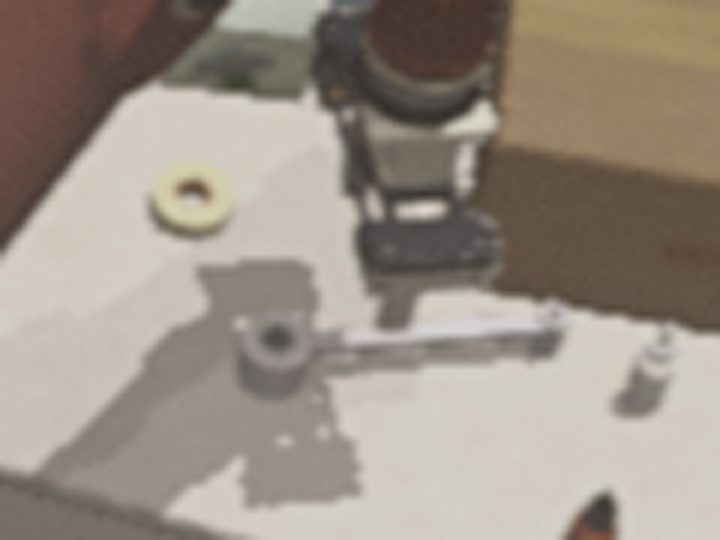

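The gripper hangs over the arm beside the hub, at side-view (258,275), square to it and clear of the box. I descend.

{"api": "jog_arm", "payload": {"targets": [{"dr": [0, 0, -0.005], "travel": [3, -1, 40], "claw": 1}, {"dr": [0, 0, -0.005], "travel": [3, -1, 80], "claw": 1}, {"dr": [0, 0, -0.005], "travel": [3, -1, 100], "claw": 1}, {"dr": [0, 0, -0.005], "travel": [3, -1, 112], "claw": 1}, {"dr": [0, 0, -0.005], "travel": [3, -1, 112], "claw": 1}]}}

```text
time_s: 10.75
eef_pos: [524.0, -334.5, 198.2]
orientation: [-179.9, 0.0, 25.5]
ft_force: [0.4, 0.2, 0.7]
width: 92.9
```

```bash
python3 mv.py 522.5 -338.8 196.5 25.5; python3 - <<'E'
from h import *
im=imaging.get_image("side");crop("side",im,210,230,330,330,6,"pics/s9.png")
it=imaging.get_image("top");crop("top",it,330,170,450,260,6,"pics/t9.png")
E
```

```text
travel [-3.2, 3.2, 1.7] dr [-0.001, 0.0, 0.0] 10.75 [ 524.  -334.5  198.2] [-1.7995e+02  1.0000e-02  2.5510e+01] w 92.9 F [0.4 0.2 0.7]
```

View pics/s9.png

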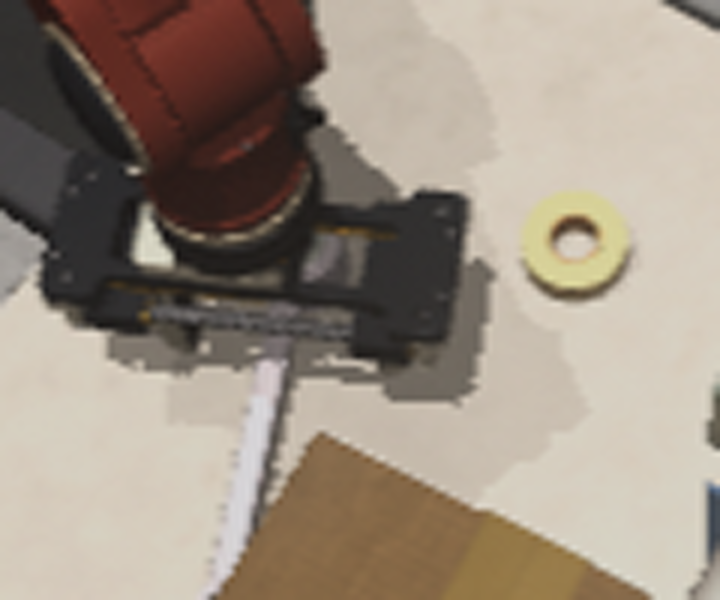

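View pics/t9.png

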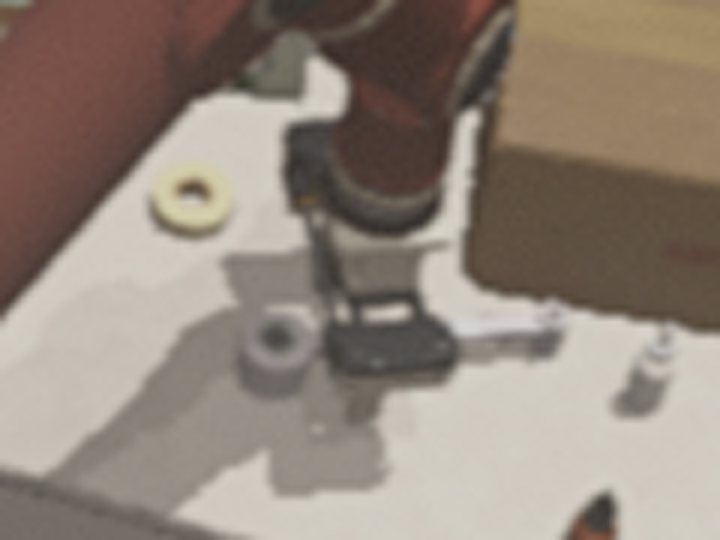

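{"api": "jog_arm", "payload": {"targets": [{"dr": [0, 0, 0], "travel": [0, 0, 0], "claw": 0.7}]}}

```text
time_s: 10.98
eef_pos: [524.1, -335.7, 199.5]
orientation: [179.9, -0.1, 25.4]
ft_force: [1.0, -1.3, -0.2]
width: 86.8
```

```bash
python3 mv.py 522.5 -338.8 196.5 25.5
```

```text
travel [-2.8, 2.1, 3.0] dr [0.002, -0.001, -0.001] 10.975 [ 524.1 -335.7  199.5] [ 1.799e+02 -8.000e-02  2.544e+01] w 86.8 F [ 1.  -1.3 -0.2]
```

{"api": "jog_arm", "payload": {"targets": [{"dr": [0, 0, 0], "travel": [-2.8, 2.2, 3], "claw": 0.5}, {"dr": [0, 0, 0], "travel": [-2.8, 2.2, 3], "claw": -0.9}, {"dr": [0, 0, 0], "travel": [-2.8, 2.2, 3], "claw": -0.9}, {"dr": [0, 0, 0], "travel": [-2.8, 2.2, 3], "claw": -0.9}, {"dr": [0, 0, 0], "travel": [-2.8, 2.2, 3], "claw": -0.9}], "squeeze": 45}}

```text
time_s: 11.6
eef_pos: [522.2, -338.7, 195.3]
orientation: [-180.0, -0.0, 25.4]
ft_force: [0.5, 0.5, -0.9]
width: 37.7
```

{"api": "jog_arm", "payload": {"targets": [{"dr": [0, 0, 0], "travel": [0, 0, 0], "claw": -0.9}, {"dr": [0, 0, 0], "travel": [0, 0, 0], "claw": -0.9}, {"dr": [0, 0, 0], "travel": [0, 0, 0], "claw": -0.9}, {"dr": [0, 0, 0], "travel": [0, 0, 0], "claw": -0.9}, {"dr": [0, 0, 0], "travel": [0, 0, 0], "claw": -0.9}]}}

```text
time_s: 12.22
eef_pos: [522.4, -338.6, 195.3]
orientation: [180.0, -0.0, 25.5]
ft_force: [0.7, 0.3, -0.5]
width: 13.7
```

```bash
python3 mv.py 522.5 -338.8 196.5 25.5; python3 - <<'E'
from h import *
s=arm.read_state();print(s['wrist_torque'])
E
```

```text
travel [0.0, 0.2, -1.2] dr [0.0, -0.001, -0.001] 12.225 [ 522.4 -338.6  195.3] [ 1.7999e+02 -4.0000e-02  2.5450e+01] w 13.7 F [ 0.7  0.3 -0.5]
[ 0.02551626 -0.3172256   0.02998892]
```

{"api": "jog_arm", "payload": {"targets": [{"dr": [0, 0, 0], "travel": [0, 0, -4], "claw": -0.9}, {"dr": [0, 0, 0], "travel": [0, 0, -12], "claw": -0.9}, {"dr": [0, 0, 0], "travel": [0, 0, -24], "claw": -0.9}, {"dr": [0, 0, 0], "travel": [0, 0, -30], "claw": -0.9}, {"dr": [0, 0, 0], "travel": [0, 0, -30], "claw": -0.9}]}}

```text
time_s: 12.85
eef_pos: [522.3, -338.9, 226.2]
orientation: [179.9, -0.1, 25.4]
ft_force: [-0.9, -0.5, -3.9]
width: 13.4
```

{"api": "jog_arm", "payload": {"targets": [{"dr": [0, 0, 0], "travel": [0, 0, 0], "claw": -0.9}, {"dr": [0, 0, 0], "travel": [0, 0, 0], "claw": -0.9}]}}

```text
time_s: 13.1
eef_pos: [521.9, -338.7, 224.9]
orientation: [-180.0, 0.0, 25.4]
ft_force: [-0.3, -0.1, -4.9]
width: 13.9
```

```bash
python3 mv.py 522.5 -338.8 226.5 25.5; python3 - <<'E'
from h import *
s=arm.read_state();print(s['wrist_torque'], R.from_euler('xyz',s['orientation'],degrees=True).inv().apply(s['wrist_torque']))
im=imaging.get_image("side");crop("side",im,210,230,330,330,6,"pics/s10.png")
it=imaging.get_image("top");crop("top",it,330,170,450,260,6,"pics/t10.png")
E
```

```text
travel [0.5, 0.4, -1.6] dr [-0.001, 0.0, -0.001] 13.1 [ 521.9 -338.7  224.9] [-1.7995e+02  3.0000e-02  2.5440e+01] w 13.9 F [-0.3 -0.1 -4.9]
[ 0.01214387 -0.01575012  0.00981934] [ 0.00419557  0.01943183 -0.00983668]
```

View pics/s10.png

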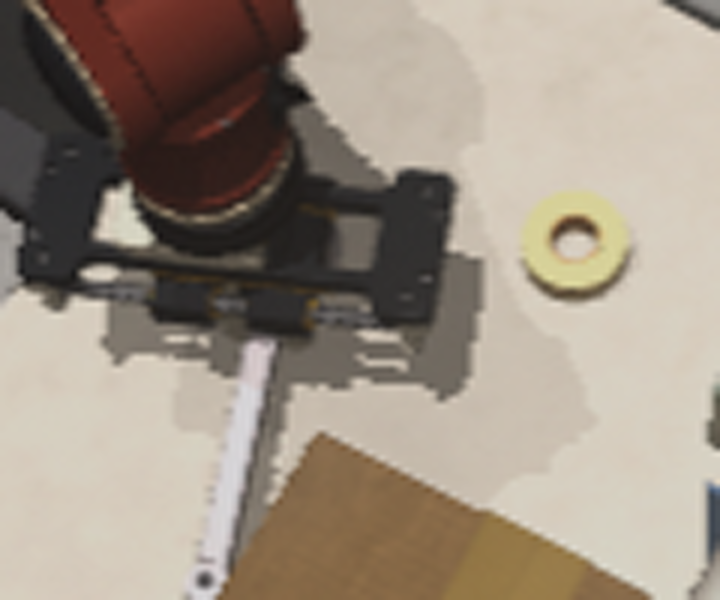

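View pics/t10.png

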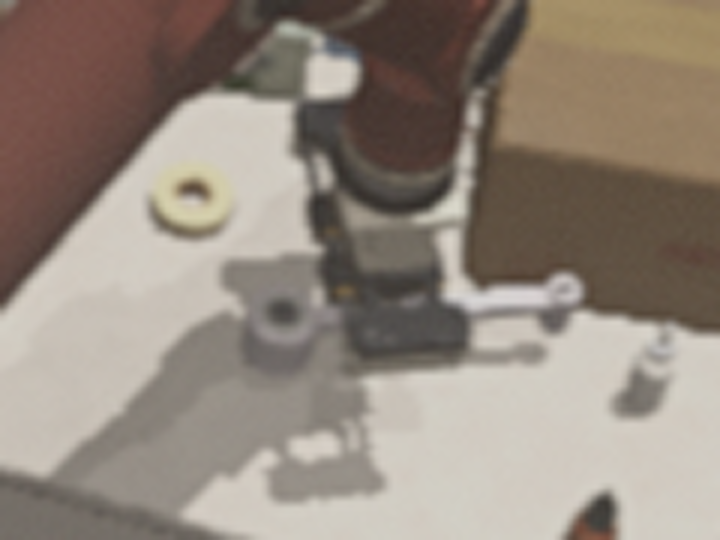

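Lifted and level: hub and foot rose alike in the top view (27 and 25 px in the zoomed crop). The pivot-axis torque is only 0.004 N m, so the grip is at the balance point. I raise further.

{"api": "jog_arm", "payload": {"targets": [{"dr": [0, 0, 0], "travel": [0, 0, -10], "claw": -0.9}, {"dr": [0, 0, 0], "travel": [0, 0, -30], "claw": -0.9}, {"dr": [0, 0, 0], "travel": [0, 0, -55], "claw": -0.9}, {"dr": [0, 0, 0], "travel": [0, 0, -80], "claw": -0.9}, {"dr": [0, 0, 0], "travel": [0, 0, -90], "claw": -0.9}]}}

```text
time_s: 13.82
eef_pos: [522.5, -338.9, 317.5]
orientation: [179.8, -0.1, 25.4]
ft_force: [0.3, -0.0, -3.9]
width: 13.6
```

```bash
python3 mv.py 593 -66.2 315 1.8
```

```text
travel [180.8, -216.0, 2.3] dr [0.003, -0.003, 0.413] 13.825 [ 522.5 -338.9  317.5] [ 1.7982e+02 -1.3000e-01  2.5440e+01] w 13.6 F [ 0.3 -0.  -3.9]
```

{"api": "jog_arm", "payload": {"targets": [{"dr": [0, 0, 0.02], "travel": [8, -10, 0], "claw": -0.9}, {"dr": [0, 0, 0.06], "travel": [26, -31, 0], "claw": -0.9}, {"dr": [0, 0, 0.11], "travel": [48, -57, 0], "claw": -0.9}, {"dr": [0, 0, 0.16], "travel": [70, -84, 0], "claw": -0.9}, {"dr": [0, 0, 0.21], "travel": [92, -110, 0], "claw": -0.9}]}}

```text
time_s: 14.45
eef_pos: [557.8, -197.3, 313.9]
orientation: [-179.9, 0.1, 13.4]
ft_force: [-0.2, 0.1, -3.7]
width: 14.0
```

```bash
python3 mv.py 593 -66.2 315 1.8
```

```text
travel [64.5, -119.5, -0.9] dr [-0.002, 0.002, 0.202] 14.45 [ 557.8 -197.3  313.9] [-1.7986e+02  1.2000e-01  1.3350e+01] w 14.0 F [-0.2  0.1 -3.7]
```

{"api": "jog_arm", "payload": {"targets": [{"dr": [0, 0, 0.05], "travel": [16, -30, 0], "claw": -0.9}, {"dr": [0, 0, 0.1], "travel": [32, -59, 0], "claw": -0.9}, {"dr": [0, 0, 0.15], "travel": [47, -87, 0], "claw": -0.9}, {"dr": [0, 0, 0.185], "travel": [59, -109, 0], "claw": -0.9}, {"dr": [0, 0, 0.202], "travel": [64.5, -119.5, 0], "claw": -0.9}]}}

```text
time_s: 15.08
eef_pos: [592.8, -65.3, 314.1]
orientation: [-179.9, 0.1, 2.0]
ft_force: [-0.2, 0.3, -4.1]
width: 13.4
```

{"api": "jog_arm", "payload": {"targets": [{"dr": [0, 0, 0], "travel": [0, 0, 0], "claw": -0.9}, {"dr": [0, 0, 0], "travel": [0, 0, 0], "claw": -0.9}]}}

```text
time_s: 15.32
eef_pos: [592.5, -70.3, 314.9]
orientation: [179.9, 0.1, 1.7]
ft_force: [0.8, -0.3, -4.9]
width: 13.4
```

```bash
python3 mv.py 593 -66.2 305 1.8; python3 - <<'E'
from h import *
im=imaging.get_image("side");crop("side",im,250,140,390,245,5,"pics/s11.png")
it=imaging.get_image("top");crop("top",it,270,130,410,235,5,"pics/t11.png")
E
```

```text
travel [0.6, -4.1, 9.9] dr [0.001, 0.001, -0.001] 15.325 [592.5 -70.3 314.9] [1.7992e+02 7.0000e-02 1.7200e+00] w 13.4 F [ 0.8 -0.3 -4.9]
```

View pics/s11.png

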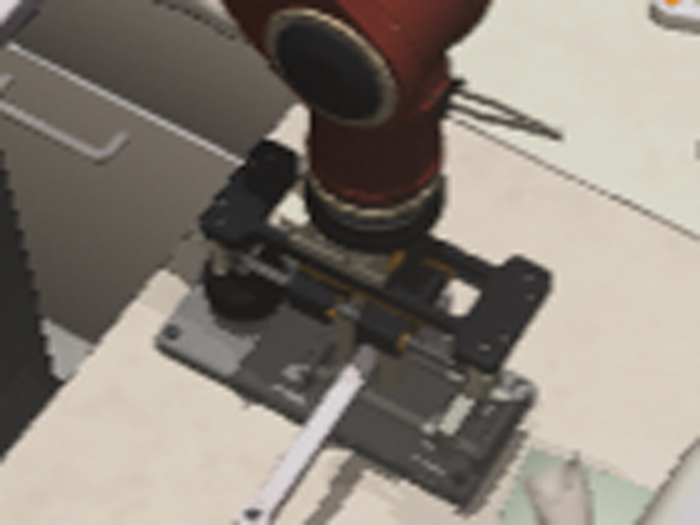

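View pics/t11.png

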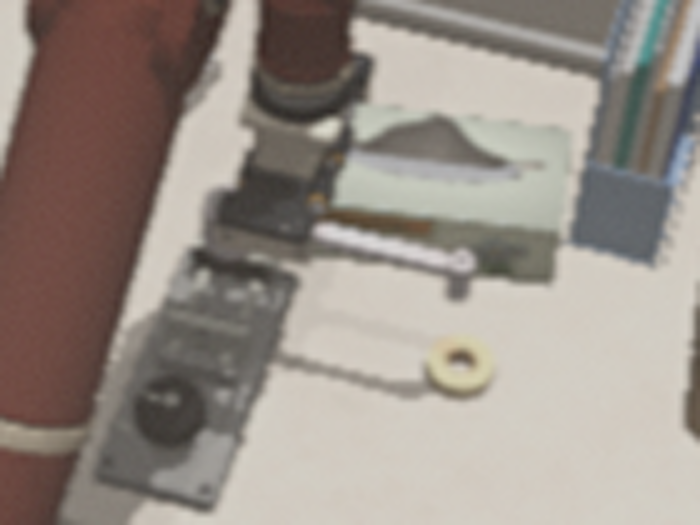

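{"api": "jog_arm", "payload": {"targets": [{"dr": [0, 0, 0], "travel": [0, 0, 3], "claw": -0.9}, {"dr": [0, 0, 0], "travel": [0, 0, 7], "claw": -0.9}, {"dr": [0, 0, 0], "travel": [0, 0, 10], "claw": -0.9}, {"dr": [0, 0, 0], "travel": [0, 0, 10], "claw": -0.9}, {"dr": [0, 0, 0], "travel": [0, 0, 10], "claw": -0.9}]}}

```text
time_s: 16.05
eef_pos: [593.0, -68.7, 305.3]
orientation: [-180.0, -0.0, 1.8]
ft_force: [-0.2, 0.6, -4.4]
width: 13.6
```

{"api": "jog_arm", "payload": {"targets": [{"dr": [0, 0, 0], "travel": [0, 0, 0], "claw": -0.9}, {"dr": [0, 0, 0], "travel": [0, 0, 0], "claw": -0.9}, {"dr": [0, 0, 0], "travel": [0, 0, 0], "claw": -0.9}, {"dr": [0, 0, 0], "travel": [0, 0, 0], "claw": -0.9}, {"dr": [0, 0, 0], "travel": [0, 0, 0], "claw": -0.9}]}}

```text
time_s: 16.68
eef_pos: [592.9, -68.7, 305.3]
orientation: [-180.0, -0.0, 1.8]
ft_force: [0.1, -0.1, -4.5]
width: 13.6
```

```bash
python3 mv.py 593 -66.2 305 1.8
```

```text
travel [0.1, -2.5, 0.3] dr [-0.0, -0.0, 0.001] 16.675 [592.9 -68.7 305.3] [-179.99   -0.      1.84] w 13.6 F [ 0.1 -0.1 -4.5]
```

{"api": "jog_arm", "payload": {"targets": [{"dr": [0, 0, 0], "travel": [0, -1.2, 0], "claw": -0.9}, {"dr": [0, 0, 0], "travel": [0, -2.5, 0], "claw": -0.9}, {"dr": [0, 0, 0], "travel": [0, -2.5, 0], "claw": -0.9}, {"dr": [0, 0, 0], "travel": [0, -2.5, 0], "claw": -0.9}, {"dr": [0, 0, 0], "travel": [0, -2.5, 0], "claw": -0.9}]}}

```text
time_s: 17.3
eef_pos: [592.9, -66.3, 305.3]
orientation: [-180.0, 0.0, 1.8]
ft_force: [0.5, -1.4, -5.4]
width: 13.8
```

```bash
python3 mv.py 593 -66.2 305 1.8; python3 - <<'E'
from lev import *
s=arm.read_state(); print(s['wrist_torque'])
for n,bx in(("side",(250,140,390,245)),("top",(270,130,410,235))):
    im=imaging.get_image(n); k=5
    a=np.radians(s['orientation'][2]-90); m=sil(n,(s['eef_pos'][0],s['eef_pos'][1],a),box=bx,z0=s['eef_pos'][2]-195.3)
    big=cv2.resize(im[bx[1]:bx[3],bx[0]:bx[2],::-1],None,fx=k,fy=k,interpolation=cv2.INTER_CUBIC)
    cs,_=cv2.findContours((cv2.resize(m,None,fx=k,fy=k)>.5).astype(np.uint8),cv2.RETR_EXTERNAL,cv2.CHAIN_APPROX_NONE)
    cv2.drawContours(big,cs,-1,(0,0,255),1); cv2.imwrite(f"pics/f_{n}.png",big)
E
```

```text
travel [0.1, -0.1, 0.3] dr [-0.0, 0.0, 0.0] 17.3 [592.9 -66.3 305.3] [-180.      0.      1.83] w 13.8 F [ 0.5 -1.4 -5.4]
[-0.05514414 -0.0890119   0.02335938]
```

View pics/f_side.png

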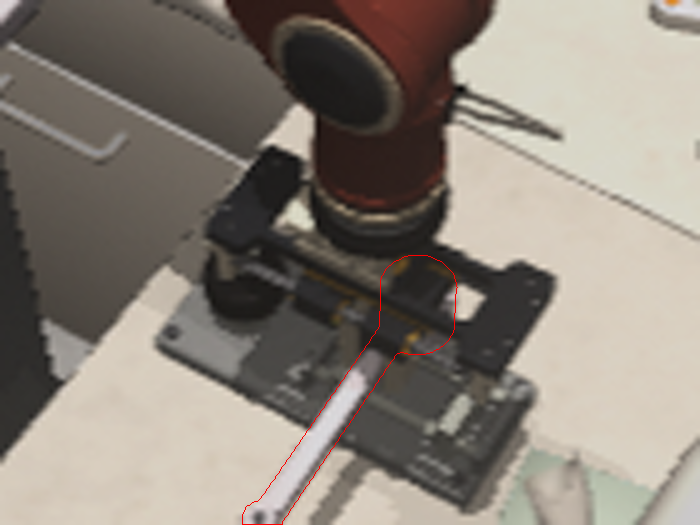

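View pics/f_top.png

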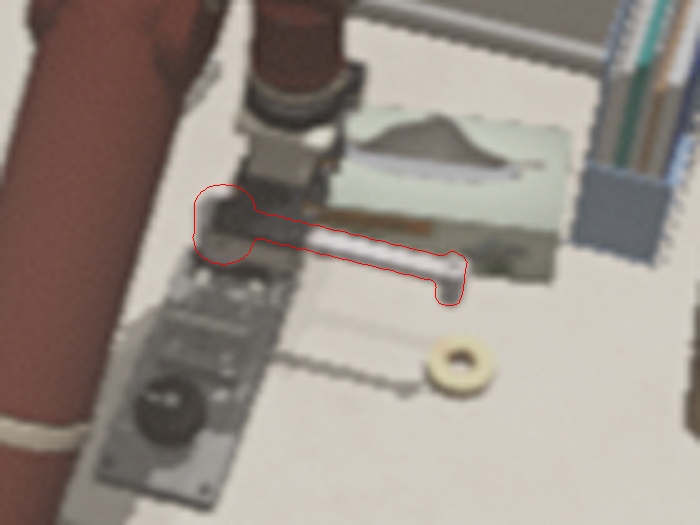

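{"api": "jog_arm", "payload": {"targets": [{"dr": [0, 0, 0], "travel": [0, 0, 0], "claw": -0.9}, {"dr": [0, 0, 0], "travel": [0, 0, 0], "claw": -0.9}, {"dr": [0, 0, 0], "travel": [0, 0, 0], "claw": -0.9}, {"dr": [0, 0, 0], "travel": [0, 0, 0], "claw": -0.9}, {"dr": [0, 0, 0], "travel": [0, 0, 0], "claw": -0.9}]}}

```text
time_s: 18.02
eef_pos: [592.9, -66.2, 305.3]
orientation: [-180.0, -0.0, 1.8]
ft_force: [-1.3, -0.7, -4.2]
width: 13.2
```

```bash
python3 mv.py 593 -66.2 305 1.8; python3 - <<'E'
from rib import *
s=arm.read_state(); print(s['wrist_torque'],np.abs(s['joint_velocities']).max())
it=imaging.get_image("top")
x,c,e=fit("top",it,np.radians(92),72); print(np.degrees(x[0]),e,x,c)
cv2.imwrite("pics/p_top2.png",cv2.resize(it[184:234,274:334,::-1],None,fx=12,fy=12,interpolation=cv2.INTER_LANCZOS4))
E
```

```text
travel [0.1, -0.0, 0.3] dr [-0.0, -0.0, 0.001] 18.025 [592.9 -66.2 305.3] [-180.     -0.      1.84] w 13.2 F [-1.3 -0.7 -4.2]
[-0.05977298 -0.0724566   0.00100593] 0.09165380215626026
-259.2008200334514 3.0668059979626414 [-4.52390773  0.46150832  8.29890881 25.85881692  3.67712779 67.9862233
 52.48007429] 6.490227035927609
```

View pics/p_top2.png

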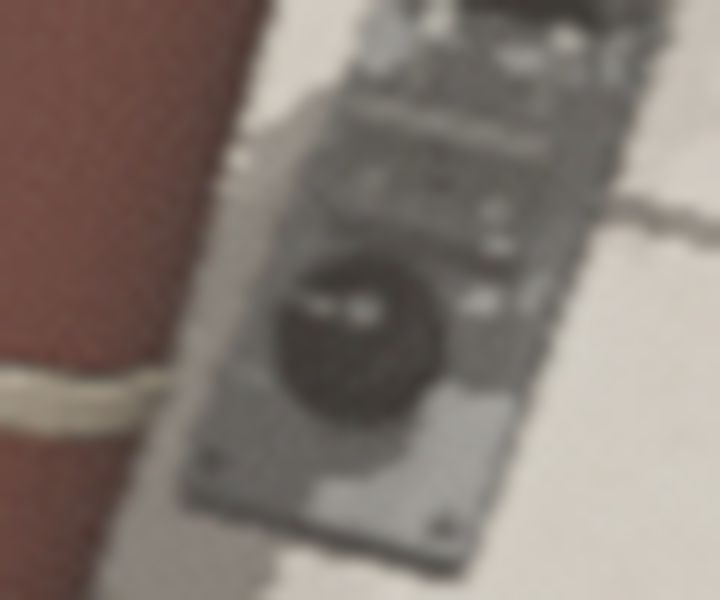

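```bash
python3 - <<'E'
from station import arm
print(arm.close_job()); s=arm.read_state(); print(s['time_s'],s['eef_pos'],s['width'])
E
```

```text
the job is handed in; nothing more can be done
None
the job is handed in; nothing more can be done
```

I turned the handwheel clockwise by about 2.43 rad in a single grip, until the pointer lined up with the index. I then picked up the lever at its balance point and handed the job in at about 18 s, still holding it over the open jaws.

**Last checks on the lever:**
- The tool was steady, with the lever's underside about 110 mm above the bench (50 mm above the jaws).
- A model outline of the level lever, drawn from the arm's pose, matched both camera pictures to about 2 mm. The hub is centred over the gap and the arm runs along it.
- The pads gripped 13–14 mm at 45 N. Just after lifting, the moment about the pad axis was only 0.004 N m, so the grip was very near the balance point.
- Nothing else was contacted or moved that I could see.

**Checks that disagreed:**
- **Wheel angle:** most pointer fits gave 2.57–2.63 rad against the target of 2.6. The two later fits from the top camera were noisier and read about 2.45–2.5. The jaw gap of about 63 mm implied about 2.7 rad. I left the wheel where it was.
- **Sideways position:** the base edges suggested the clamp centre is 1–3 mm further along the gap than the wheel grip did. I aimed between the two.
- **Wrist torque:** it drifted to about -0.06 N m at the end. I took this as sensor noise, because the pictures still showed the lever level.

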